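# Clear a jammed sample pot from the reader's feed chute and top the chute up

## Task

A pot that is too tall (orange cap) has jammed at the intake of the sample reader's feed chute: swing the clear guard fully aside, lift that pot out and stand it upright in the red reject tray, so that the pots behind it run up to the end stop. Then top up the chute with every spare white-capped pot on the bench: for each one press the sprung follower back and slip the pot in upright between the last pot and the follower. When all are in, swing the guard fully back across the throat, and only then press the green restart button; leave the other things on the bench where they are.

Things in the scene. Friction and masses are not known exactly. Their poses are not given: they have to be found in the camera images.
- feeder: white sample reader with its spring-fed feed chute, fixed. Origin: on the bench, on the chute's centre line, under the face of the end stop. The chute runs from there 365 mm straight along the feeder's -y; pots stand in it in single file and are pushed towards +y to the stop. Cabinet behind the stop: x -110..110, y 6..196 mm, top 130 mm above the bench
- chute_floor (a point): middle of the chute floor, 22 mm above the bench (feeder frame x 0, y -160 mm). The aluminium bed is 66 mm wide; steel guide walls on both sides, inner faces at x +-20.5 mm, with flared lips ending at x +-25 mm and 12 mm above the chute floor: fingers beside a pot must stay above that
- intake_home (a point): centre of the front pot when fully home against the end stop (feeder frame x 0, y -18 mm, 42 mm above the bench). It is then under the intake hood: y 0 to -45 mm, steel cheeks out to x +-28 mm, clear roof, steel lintel at its mouth from 43 to 58 mm above the chute floor; 40 mm pots pass under it, taller ones do not
- follower (a joint): slide of the sprung follower, m: 0 = foremost, its front face then 60 mm from the end stop (at feeder y = -0.060); grows up to 0.245 as it is pushed back along the feeder's -y, so its face is at y = -(0.060 + value). Spring 2.4 N at 0, 4.4 N at 0.245, always pushing forward; damped: it comes back at about 0.1 to 0.15 m/s when let go
- follower_tab (a point): on the front face of the follower, mid-width, 58 mm above the chute floor, on its blue tab; axes as the feeder's. The follower is an upright plate 8 mm thick, riding in the chute behind the last pot: 34 mm wide up to 47 mm, then the tab 26 mm wide up to 68 mm above the chute floor, 28 mm above the tops of white-capped pots. Behind it a foot and spring drum, 42 mm long, below 35 mm
- guard (a joint): swing of the clear guard plate, rad: 0 = across the throat of the chute, as found; grows clockwise seen from above to 2.0 = stop, fully aside on the robot's side of the chute. Stays where left (under 1 N at the knob). Its vertical pivot is a post 16 mm thick at feeder x -55, y -20 mm; at value 0 the knob is at (+65, -55) mm from the pivot in the feeder's x, y
- guard_knob (a point): middle (half-way up) of the upright black knob on the guard, a round pin 12 mm in diameter and 30 mm tall whose foot is the guard's top face (90 mm above the bench); it is 85 mm from the pivot. The guard is a light-blue clear plate with yellow edges, 105 mm long from its pivot, 64 mm wide, 4 mm thick, its underside 64 mm above the chute floor
- restart (a joint): travel of the green restart button, m: 0 up, 0.006 fully down; 5 N spring, springs back. Counts as pressed from 0.004
- restart_top (a point): centre of the top face of the green button (30 mm in diameter) on top of the reader's cabinet, 148 mm above the bench (feeder frame x -50, y 60 mm); press straight down
- tall_pot_c (a point): the jammed pot: amber glass, orange cap, a round cylinder 36 mm in diameter and 56 mm tall, about 140 g, standing in the chute with its cap against the lintel of the intake, since it is too tall to go under; this point is its centre, 28 mm above its base; z is its axis
- queue_a_c (a point): capped glass sample pot with black powder and a white cap, a round cylinder 36 mm in diameter and 40 mm tall, about 80 g; this point is its centre, 20 mm above its base; z is its axis, up when it stands. First in the chute behind the jammed pot, to be the one at the end stop
- queue_b_c (a point): capped glass sample pot with black powder and a white cap, a round cylinder 36 mm in diameter and 40 mm tall, about 80 g; this point is its centre, 20 mm above its base; z is its axis, up when it stands. Second in the chute, behind queue_a
- queue_c_c (a point): capped glass sample pot with black powder and a white cap, a round cylinder 36 mm in diameter and 40 mm tall, about 80 g; this point is its centre, 20 mm above its base; z is its axis, up when it stands. Third in the chute, behind queue_b and in front of the follower
- spare_a_c (a point): capped glass sample pot with black powder and a white cap, a round cylinder 36 mm in diameter and 40 mm tall, about 80 g; this point is its centre, 20 mm above its base; z is its axis, up when it stands. A spare, standing on the bench on the robot's side of the chute at the start; three to five of the five spares are there
- spare_b_c (a point): capped glass sample pot with black powder and a white cap, a round cylinder 36 mm in diameter and 40 mm tall, about 80 g; this point is its centre, 20 mm above its base; z is its axis, up when it stands. A spare, standing on the bench on the robot's side of the chute at the start; three to five of the five spares are there
- spare_c_c (a point): capped glass sample pot with black powder and a white cap, a round cylinder 36 mm in diameter and 40 mm tall, about 80 g; this point is its centre, 20 mm above its base; z is its axis, up when it stands. A spare, standing on the bench on the robot's side of the chute at the start; three to five of the five spares are there
- spare_d_c (a point): capped glass sample pot with black powder and a white cap, a round cylinder 36 mm in diameter and 40 mm tall, about 80 g; this point is its centre, 20 mm above its base; z is its axis, up when it stands. A spare, standing on the bench on the robot's side of the chute at the start; three to five of the five spares are there
- spare_e_c (a point): capped glass sample pot with black powder and a white cap, a round cylinder 36 mm in diameter and 40 mm tall, about 80 g; this point is its centre, 20 mm above its base; z is its axis, up when it stands. A spare, standing on the bench on the robot's side of the chute at the start; three to five of the five spares are there
- tray_in (a point): centre of the inner floor (4 mm above the bench) of the red reject tray, fixed, 130 mm square outside, 25 mm high, walls 4 mm; axes along its sides
- solvent: white bottle with a blue cap, 52 mm in diameter, 150 mm tall, origin under its base; not part of the job
- tape_roll: yellow roll of tape lying flat, 56 mm in diameter, 18 mm high, origin under its centre; not part of the job
- spatula: steel spatula with a handle, 140 mm long, lying flat along its x; not part of the job
- petri: clear petri dish with a black film disc, 80 mm in diameter, 12 mm high, origin under its centre; not part of the job
- weight: brass weight with a knob, 30 mm in diameter, 48 mm tall, origin under its base; not part of the job
There are look-alikes about, which are no part of the job. Leave any blue look-alike of the part that bears spare_c_c alone. What is shaped like the part that bears queue_b_c but blue or purple is not meant.

How it is judged:
By the outcome, as a careful person would: the job done as asked, in the order asked, and still so for the second after the job is handed in, with the robot touching nothing.
Of spare_a, spare_b, spare_c, spare_d, spare_e only 3 to 5 are there at a start; the rules pass over those that are not, and their reading is None.
At some moment in a run one of spare_a, spare_b, spare_c, spare_d, spare_e may be knocked a few centimetres aside while the robot is not near it.
Once in a run the grip may slacken for a moment while it holds something.
It also fails if it takes over 210 s, if anything falls off the work surface, if the arm or the gripper's body presses on something with over 40 N, if the wrist force passes 120 N, or if a joint passes its speed limit or range.

## Robot

A 6-joint arm with a two-finger parallel gripper is mounted at the origin on the work surface. World frame = base frame: x ahead of the robot, y to its left, z up, the work surface at z = 0. Lengths are in mm, angles in rad, forces in N, time in s.
With the tool pointing down it reaches from about 275 to 1000 mm from the base axis. Payload 8.4 kg.
Tool frame: the origin (TCP) lies on the centre line of the jaws, within the pads' length; the fingertips stand 22 mm ahead of it and the grasp point (between the pads) lies 3 mm ahead of it; z points along the fingers, x is the direction in which the jaws open and shut, and the axes are right-handed (so a half turn about z gives the same grasp; the last joint's range is limited). The gripper opens to 85 mm and grips with 20 to 120 N. Pads are 22 mm wide; open, the fingers measure 114 mm over their backs; the gripper's body (76 mm by 85 mm) begins 54 mm behind the grasp point. The pads swing forward as they close: fully open they stand 13 mm farther back than shut.
Start: joints at [1.233, 0.353, 1.633, -0, 1.155, -0.002], TCP at [205.952, 590.095, 253.281] pointing down, gripper open.
Joint ranges: [-2.63, 2.63], [-0.92, 2.1], [0.06, 2.66], [-1.3, 4.44], [0, 2.69], [-3.02, 3.02]. Speed limits (rad/s): [2.22, 2.22, 2.79, 3.14, 3.14, 3.14].

## Interface

Orientations are given as [roll, pitch, yaw] about the fixed x, y, z axes, in that order (R = Rz(yaw) Ry(pitch) Rx(roll)).
In Python, from rig import status, viewer, job gives the robot as it stands.
- The arm moves only by the tool send_rows, never from a script. Its argument "plan" is a list of rows, each a list of 3 entries, a list of its own where there are three numbers: the shift along the tool's x, y, z in m, then the turn, a rotation vector about the tool's x, y, z in rad, then the opening, from -1 (shut) to 1 (fully open). In form: [[[x, y, z], [rx, ry, rz], jaw], ...]. A call has exactly 5 rows; each row is the pose to reach, as a shift and turn from the pose measured when the call began, along the tool's axes at that moment; what a row does not reach only later rows make up. A row lasts 1/12 s, in which the tool goes at most 41.7 mm and 7.16 degrees, less where a joint would pass 70% of its speed; a pose out of reach is approached as far as the arm can. A call with a gripper value outside its range is refused whole. The fingers move at their own pace and stop on an object; "squeeze" is the grip in N (left out, the last holds). Time passes only in rows, so rows that repeat a pose let the fingers close, or fill a call up. It gives the time, the measured TCP pose, the force and the opening at its end, in the units of the state.
- status.sense(): the state, without advancing time (a new reading comes with each control period).
- viewer.grab_frame(name): name is "scene" or "top" or "wrist"; returns the picture (384x512x3 uint8, red, green, blue); there is no depth.
- viewer.camera_params(name): a dict with "intrinsics" (3x3 intrinsics, pixels), "xyz" and "orientation" of the camera in the world. Camera axes: x right, y down, z forward; pixel columns grow to the right and rows downward; lengths in mm; the calibration is good to about 2 mm. A picture is of the moment at which its call begins: read the wrist's pose just before it. camera_params takes no time and is no camera call; for the wrist camera it gives the pose at the moment of the call.
- job.sign_off(): hands the job in, once; it reports no verdict.
Trained networks look in the newest picture that a camera, given by its name, has taken for a name from the list of things; names that differ only in an ending like _2 or _b are one class to them, and where a whole thing is asked for, a point or a joint stands for the part that bears it (a point fixed in the world has none). Each returns a list of dicts, best first, with "p" (0 to 1); they miss things now and then, are a little off and sometimes report something else, mostly with a low value. They report only what shows in the picture. A call takes as long as a camera call. They do not tell look-alikes from the thing itself.
- viewer.cut_out(label, camera): "mask" (384x512 bool, what is visible of it) and "extent" ([left, top, width, height] in pixels, round what is visible of it).
The state is a dict: "clock": time; "qpos": joint angles; "qvel": joint speeds; "joint_efforts": joint torques, N m; "eef_pos": TCP position; "tcp_rot": TCP orientation; "contact_force": force on the tool from outside, world axes, zero at the start; "wrist_torque": the same for the moment, N m; "opening": opening from 0.0 (shut) to 1.0 (fully open).
Only numpy, scipy, OpenCV 4.12 (cv2) and the standard library are available. Lean on these libraries where they do the work, as an engineer would, in place of code of your own. Each camera call takes 0.05 s, during which the arm holds its last target.

## Working session

There is one attempt and no reset: what is moved stays moved. The work goes in short steps, Python scripts to look and compute and a tool call to move; the robot and the scene stay as the last step left them, time stands still between calls to the robot, and variables do not carry over. Pictures are saved under pics/ and viewed, and the job is handed in when it is done.

Besides the shell and the picture viewer there is one more tool, called after "Call:" as name([rows], argument=value, ...), one row to a line, values as JSON. send_rows: Moves the arm, as the interface text tells. Its arguments: {"type":"object","properties":{"plan":{"type":"array"},"squeeze":{"type":"number"}},"required":["plan"]}

```bash
ls; mkdir -p pics; python3 - <<'E'
from rig import status, viewer, job
import cv2
print(status.sense())
for n in ["scene","top","wrist"]:
    p=viewer.camera_params(n); print(n,p)
    im=viewer.grab_frame(n); cv2.imwrite(f"pics/{n}0.png",im[:,:,::-1])
E
```

```text
pics
{'clock': 0.0, 'qpos': array([ 1.23261734e+00,  3.53639099e-01,  1.63415917e+00,  3.17633766e-07,
        1.15520645e+00, -2.38838648e-03]), 'qvel': array([-0.00230824,  0.00045023,  0.00093577, -0.00033322,  0.00054974,
       -0.00050438]), 'joint_efforts': array([-2.35844709e-03, -6.05247903e+01, -3.42059791e+01, -1.57502209e-04,
        9.34442942e-03,  1.43244597e-05]), 'eef_pos': array([205.7872065 , 589.66068838, 252.55660588]), 'tcp_rot': array([-3.14158899e+00,  1.41205949e-03,  1.23500560e+00]), 'contact_force': array([ 0.5401389 , -0.47209482, -0.58721089]), 'wrist_torque': array([-0.00899703,  0.02066256,  0.04117177]), 'opening': 1.0002301397958908}
scene {'intrinsics': array([[450.65289961,   0.        , 252.40413077],
       [  0.        , 450.65289961, 192.18895136],
       [  0.        ,   0.        ,   1.        ]]), 'xyz': array([1558.82381926,  244.52872794,  781.97292451]), 'orientation': array([-2.14134185, -0.00706617,  1.82113597])}
top {'intrinsics': array([[497.60812391,   0.        , 255.36014447],
       [  0.        , 497.60812391, 184.8259999 ],
       [  0.        ,   0.        ,   1.        ]]), 'xyz': array([ 367.31719519,  -27.42612128, 1713.55724618]), 'orientation': array([-3.01752429,  0.00877036, -1.54489702])}
wrist {'intrinsics': array([[322.06777716,   0.        , 253.17259669],
       [  0.        , 322.06777716, 194.22882233],
       [  0.        ,   0.        ,   1.        ]]), 'xyz': array([127.62577578, 616.44035556, 373.39450621]), 'orientation': array([2.81467254e+00, 1.24071559e-03, 1.23480726e+00])}
```

View pics/scene0.png

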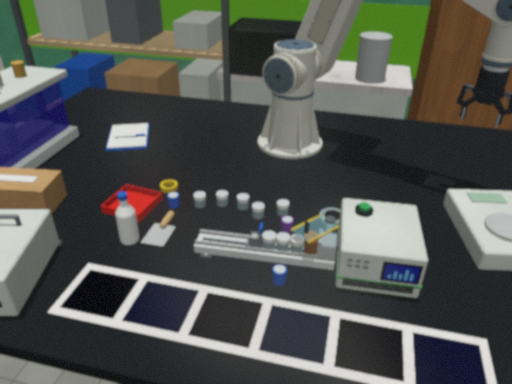

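View pics/top0.png

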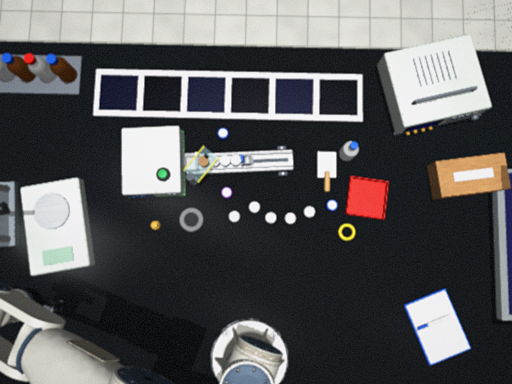

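View pics/wrist0.png

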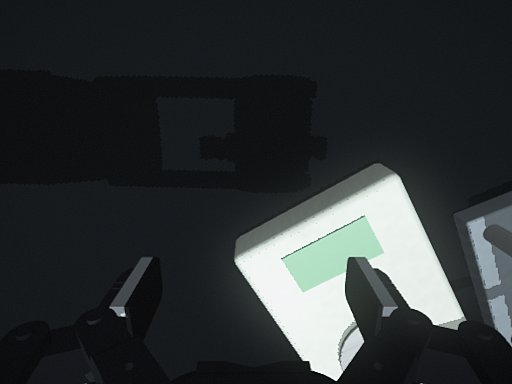

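```bash
cat > h.py <<'E'
import numpy as np, cv2, json, os
from scipy.spatial.transform import Rotation as Ro
from rig import status, viewer, job
def R(e): return Ro.from_euler('xyz',e).as_matrix()
def p2w(cam,uv,z,p=None):
    p=p or viewer.camera_params(cam)
    d=R(p['orientation'])@np.linalg.inv(p['intrinsics'])@np.array([uv[0],uv[1],1.])
    return p['xyz']+d*(z-p['xyz'][2])/d[2]
def w2p(cam,X,p=None):
    p=p or viewer.camera_params(cam)
    c=R(p['orientation']).T@(np.array(X,float)-p['xyz']); q=p['intrinsics']@c
    return q[:2]/q[2]
def delta(target,yaw=None):
    """shift in tool axes (m) + rotvec in tool axes to reach world target (mm), tool down with yaw"""
    s=status.sense(); Rt=R(s['tcp_rot'])
    d=Rt.T@(np.array(target,float)-s['eef_pos'])/1000
    r=np.zeros(3)
    if yaw is not None:
        Rg=R([np.pi,0,yaw]); r=Ro.from_matrix(Rt.T@Rg).as_rotvec()
    return d.round(4),r.round(4)
def snap(cam,name,crop=None,scale=1):
    p=viewer.camera_params(cam); im=viewer.grab_frame(cam)[:,:,::-1].copy()
    o=im
    if crop: l,t,w,h=crop; o=im[t:t+h,l:l+w]
    if scale!=1: o=cv2.resize(o,None,fx=scale,fy=scale,interpolation=cv2.INTER_CUBIC)
    cv2.imwrite(f'pics/{name}.png',o); return im,p
E
python3 - <<'E'
from h import *
im,p=snap('top','top1',(110,110,270,140),2.9)
for l in ['spare_a_c','tall_pot_c','queue_a_c','guard','follower','guard_knob','restart','solvent','feeder','tray_in']:
    try:
        for d in viewer.cut_out(l,'top'):
            if d['p']>.2:
                m=d['mask']; ys,xs=np.nonzero(m); print(l,round(d['p'],2),d['extent'],(xs.mean().round(1),ys.mean().round(1)))
    except Exception as e: print(l,e)
for uv in [(235,216),(254,207),(271,217),(290,218),(309,211)]: print(p2w('top',uv,40))
print(status.sense()['clock'])
E
```

```text
spare_a_c 0.63 [250.8, 202.3, 7.1, 9.9] (np.float64(254.0), np.float64(205.6))
spare_a_c 0.32 [306.7, 205.4, 8.9, 12.3] (np.float64(308.6), np.float64(211.0))
spare_a_c 0.29 [180.8, 209.3, 21.6, 19.3] (np.float64(191.2), np.float64(218.9))
guard 0.73 [186.8, 148.7, 36.7, 33.5] (np.float64(200.1), np.float64(164.0))
follower 0.63 [242.2, 155.1, 11.4, 10.7] (np.float64(246.4), np.float64(159.9))
guard_knob 0.73 [179.4, 147.3, 39.6, 31.7] (np.float64(199.7), np.float64(164.5))
restart 0.52 [316.3, 152.9, 18.8, 38.3] (np.float64(326.5), np.float64(166.8))
restart 0.48 [120.0, 125.7, 173.4, 74.9] (np.float64(182.1), np.float64(161.9))
solvent 0.77 [338.5, 140.0, 18.7, 19.9] (np.float64(348.4), np.float64(150.2))
feeder 0.8 [120.0, 125.8, 174.9, 73.3] (np.float64(181.5), np.float64(162.0))
tray_in 0.92 [349.0, 176.0, 41.8, 40.7] (np.float64(366.6), np.float64(197.2))
[468.22737657  58.39458201  40.        ]
[500.17249681  -4.71508369  40.        ]
[467.93738379 -62.72719493  40.        ]
[ 466.19905281 -126.59382627   40.        ]
[ 491.35389967 -190.04794312   40.        ]
0.7
```

View pics/top1.png

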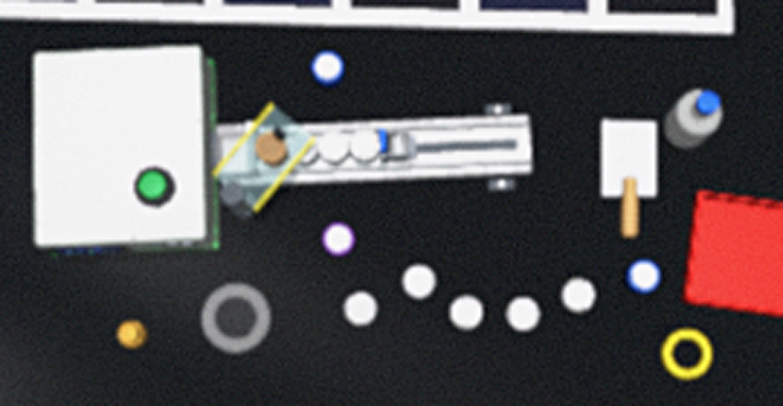

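```bash
python3 - <<'E'
from h import *
from scipy.optimize import least_squares
pt=viewer.camera_params('top')
pts=[((203,46),(110,6,130)),((208,244),(-110,6,130)),((33,53),(110,196,130)),((35,247),(-110,196,130)),((530,115),(33,-365,22)),((532,172),(-33,-365,22)),((152,185),(-50,60,148))]
cr=np.array([110,110])
def T(v): 
    c,s=np.cos(v[2]),np.sin(v[2]); return lambda a:np.array([v[0]+c*a[0]-s*a[1],v[1]+s*a[0]+c*a[1],a[2]])
def res(v): 
    return np.concatenate([w2p('top',T(v)(a),pt)-(np.array(c)/2.9+cr) for c,a in pts])
s=least_squares(res,[580,150,0],x_scale=[1,1,.01],loss='soft_l1'); print(s.x, s.fun.reshape(-1,2).round(1))
f=T(s.x)
for n,a in dict(pivot=(-55,-20,90),knob=(10,-75,105),knobtip=(10,-75,120),intake=(0,-18,42),btn=(-50,60,148),end=(0,-365,22)).items(): print(n,f(a).round(0),((w2p('top',f(a),pt)-cr)*2.9).round(0))
def cw(c,z): return p2w('top',np.array(c)/2.9+cr,z,pt).round(0)
print('tall cap',cw((270,148),78),'follower tab',cw((381,140),90))
for c in [(361,308),(419,281),(466,312),(523,313),(578,294),(644,276),(338,239)]: print(c,cw(c,40))
print('tray',[cw(c,25) for c in [(698,192),(686,300)]], p2w('top',(366.6,197.2),15,pt))
E
```

```text
[6.43013425e+02 2.29611870e+02 6.94662663e-02] [[-0.3 -0.1]
 [-0.3 -1.4]
 [ 0.1  0.1]
 [ 0.1  0.2]
 [-0.3  0.6]
 [ 0.1 -0.2]
 [ 0.7  0.4]]
pivot [590. 206.  90.] [234. 195.]
knob [658. 155. 105.] [279. 134.]
knobtip [658. 155. 120.] [278. 132.]
intake [644. 212.  42.] [237. 154.]
btn [589. 286. 148.] [154. 186.]
end [ 668. -135.   22.] [531. 144.]
tall cap [646. 169.  78.] follower tab [657.  41.  90.]
(361, 308) [467.  60.  40.]
(419, 281) [501.  -6.  40.]
(466, 312) [466. -62.  40.]
(523, 313) [ 466. -128.   40.]
(578, 294) [ 490. -191.   40.]
(644, 276) [ 513. -267.   40.]
(338, 239) [547.  89.  40.]
tray [array([ 615., -332.,   25.]), array([ 487., -319.,   25.])] [ 545.47194928 -388.78504497   15.        ]
```

```bash
python3 - <<'E'
from h import *
print(delta([640,130,252],0.07))
E
```

```text
(array([-0.2914,  0.5614,  0.0013]), array([-0.000e+00, -1.000e-04,  1.165e+00]))
```

Call:
send_rows([
  [[-0.291, 0.561, 0], [0, 0, 1.165], 0],
  [[-0.291, 0.561, 0], [0, 0, 1.165], 0],
  [[-0.291, 0.561, 0], [0, 0, 1.165], 0],
  [[-0.291, 0.561, 0], [0, 0, 1.165], 0],
  [[-0.291, 0.561, 0], [0, 0, 1.165], 0],
], squeeze=40)

```text
clock: 1.12
eef_pos: [349.9, 437.1, 253.4]
tcp_rot: [-3.142, -0.0, 0.604]
contact_force: [-0.4, 0.5, -1.0]
opening: 0.501
```

```bash
python3 - <<'E'
from h import *
print(status.sense()['eef_pos'],delta([640,130,252],0.07))
E
```

```text
[349.85722383 437.13207403 253.43854149] (array([0.0642, 0.4176, 0.0014]), array([-2.000e-04, -3.000e-04,  5.344e-01]))
```

Call:
send_rows([
  [[0.064, 0.418, 0], [0, 0, 0.534], 0],
  [[0.064, 0.418, 0], [0, 0, 0.534], 0],
  [[0.064, 0.418, 0], [0, 0, 0.534], 0],
  [[0.064, 0.418, 0], [0, 0, 0.534], 0],
  [[0.064, 0.418, 0], [0, 0, 0.534], 0],
])

```text
clock: 1.53
eef_pos: [493.0, 285.3, 253.6]
tcp_rot: [-3.141, -0.001, 0.063]
contact_force: [1.2, 0.5, 0.1]
opening: 0.505
```

```bash
python3 - <<'E'
from h import *
print(status.sense()['eef_pos'],delta([640,130,252],0.07))
E
```

```text
[492.95492065 285.25032966 253.62553308] (array([0.1369, 0.1642, 0.0016]), array([-0.0005, -0.0007, -0.0068]))
```

Call:
send_rows([
  [[0.137, 0.164, 0], [0, 0, -0.007], 0],
  [[0.137, 0.164, 0], [0, 0, -0.007], 0],
  [[0.137, 0.164, 0], [0, 0, -0.007], 0],
  [[0.137, 0.164, 0], [0, 0, -0.007], 0],
  [[0.137, 0.164, 0], [0, 0, -0.007], 0],
])

```text
clock: 1.95
eef_pos: [636.2, 133.7, 253.8]
tcp_rot: [-3.141, -0.001, 0.07]
contact_force: [0.5, 1.3, 0.4]
opening: 0.502
```

```bash
cat >> h.py <<'E'
F=[643.0,229.6,0.0695]
try: F=json.load(open('feeder.json'))
except Exception: pass
def f2w(a):
    c,s=np.cos(F[2]),np.sin(F[2]); return np.array([F[0]+c*a[0]-s*a[1],F[1]+s*a[0]+c*a[1],a[2]])
def w2f(X):
    c,s=np.cos(F[2]),np.sin(F[2]); d=np.array(X[:2])-F[:2]; return np.array([c*d[0]+s*d[1],-s*d[0]+c*d[1],X[2]])
E
python3 - <<'E'
from h import *
print(status.sense()['eef_pos'])
im,p=snap('wrist','w1',None,1.5)
for n,a in dict(pivot=(-55,-20,90),knobtop=(10,-75,120),knobfoot=(10,-75,90),lintL=(-28,-45,80),lintR=(28,-45,80),tall=(0,-63,78),qa=(0,-99,62),qb=(0,-135,62),qc=(0,-171,62),tab=(0,-193,90),wallL=(-33,-200,22),wallR=(33,-200,22)).items():
    u=w2p('wrist',f2w(a),p)*1.5; print(n,u.round()); cv2.circle
    im2=locals().get('im2') if 'im2' in locals() else cv2.resize(im,None,fx=1.5,fy=1.5)
    cv2.circle(im2,tuple(int(x) for x in u),4,(0,0,255),1)
cv2.imwrite('pics/w1o.png',im2)
E
```

```text
[636.17608235 133.73186856 253.81423897]
pivot [306. 141.]
knobtop [423. 249.]
knobfoot [419. 237.]
lintL [356. 184.]
lintR [449. 184.]
tall [402. 213.]
qa [400. 263.]
qb [399. 313.]
qc [398. 360.]
tab [400. 408.]
wallL [356. 370.]
wallR [437. 370.]
```

View pics/w1o.png

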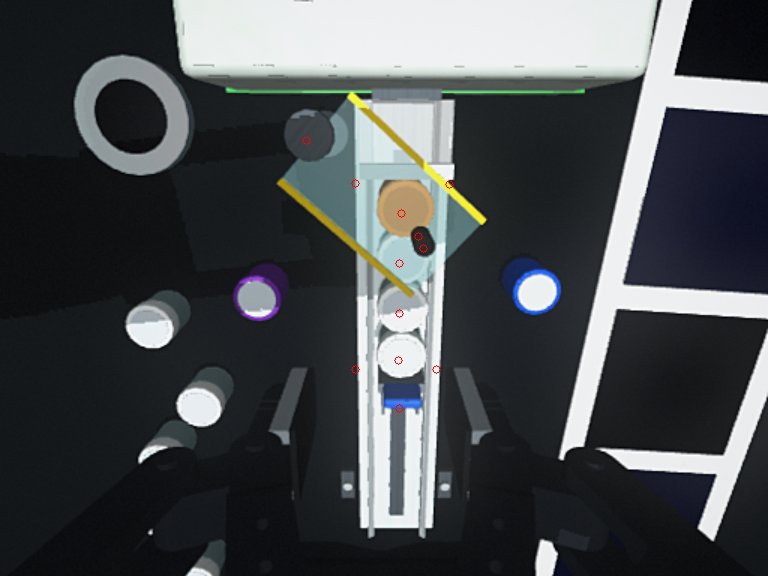

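```bash
python3 - <<'E'
from h import *
print(delta(f2w([11,-74,200]),0.0695), delta(f2w([11,-74,114]),0.0695))
E
```

```text
(array([ 0.0198, -0.0269,  0.0539]), array([ 0.0024, -0.0048, -0.0016])) (array([ 0.0194, -0.0271,  0.1399]), array([ 0.0024, -0.0048, -0.0016]))
```

Call:
send_rows([
  [[0.02, -0.027, 0.03], [0, 0, 0], 0],
  [[0.02, -0.027, 0.06], [0, 0, 0], 0],
  [[0.02, -0.027, 0.08], [0, 0, 0], 0],
  [[0.02, -0.027, 0.08], [0, 0, 0], 0],
  [[0.02, -0.027, 0.08], [0, 0, 0], 0],
])

```text
clock: 2.42
eef_pos: [658.7, 156.5, 173.0]
tcp_rot: [3.139, -0.002, 0.068]
contact_force: [-0.0, 0.4, 0.9]
opening: 0.499
```

```bash
python3 - <<'E'
from h import *
print(status.sense()['qvel'].round(3))
im,p=snap('wrist','w2')
im2=cv2.resize(im,None,fx=1.5,fy=1.5)
for n,a in dict(pivot=(-55,-20,90),knobtop=(10,-75,120),knobfoot=(10,-75,90),lintL=(-28,-45,80),lintR=(28,-45,80),tall=(0,-63,78),qa=(0,-99,62),qb=(0,-135,62),qc=(0,-171,62),tab=(0,-193,90),wallL=(-33,-200,22),wallR=(33,-200,22)).items():
    u=w2p('wrist',f2w(a),p)*1.5
    cv2.circle(im2,tuple(int(round(x)) for x in u),4,(0,0,255),1)
cv2.imwrite('pics/w2o.png',im2); json.dump({k:v.tolist() for k,v in p.items()},open('p2.json','w'))
E
```

```text
[-0.    -0.04  -0.035  0.001  0.006  0.001]
```

View pics/w2o.png

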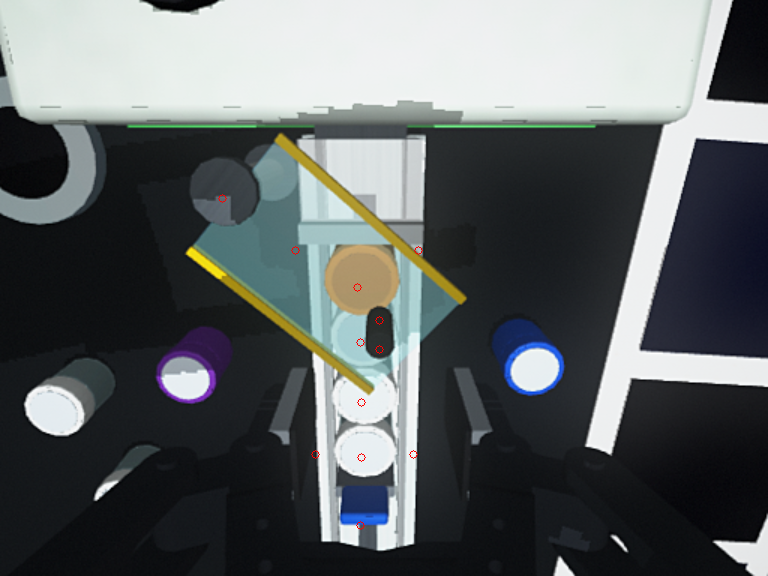

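```bash
python3 - <<'E'
from h import *
p={k:np.array(v) for k,v in json.load(open('p2.json')).items()}
for n,uv,z in [('tall',(361.5,279),78),('qb',(363.5,397),62),('qc',(366,451),62),('tabtop',(364,505),90),('lint_edge',(360,244),80),('knobtop',(378,315),120),('pivot',(224,191),90),('wallR_outer',(416,455),44),('wallL_outer',(318,455),44),('lintL',(299,233),80),('lintR',(424,233),80),('cabL',(22,117),130),('cabR',(685,117),130)]:
    print(n,w2f(p2w('wrist',np.array(uv)/1.5,z,p)).round(1))
E
```

```text
tall [  2.1 -59.3  78. ]
qb [   1.6 -132.    62. ]
qc [   2.6 -167.2   62. ]
tabtop [   2.1 -179.7   90. ]
lint_edge [  1.7 -42.1  80. ]
knobtop [  9.8 -60.7 120. ]
pivot [-54.  -17.1  90. ]
wallR_outer [  32.9 -183.9   44. ]
wallL_outer [ -27.6 -183.7   44. ]
lintL [-25.6 -37.   80. ]
lintR [ 30.5 -37.1  80. ]
cabL [-103.1   11.2  130. ]
cabR [108.   10.9 130. ]
```

Call:
send_rows([
  [[0, 0, 0.03], [0, 0, 0], 0],
  [[0, 0, 0.06], [0, 0, 0], 0],
  [[0, 0, 0.06], [0, 0, 0], -0.5],
  [[0, 0, 0.06], [0, 0, 0], -1],
  [[0, 0, 0.06], [0, 0, 0], -1],
], squeeze=25)

```text
clock: 2.88
eef_pos: [660.0, 156.8, 116.8]
tcp_rot: [3.139, -0.005, 0.068]
contact_force: [-1.1, 0.0, -3.1]
opening: 0.125
```

```bash
python3 - <<'E'
from h import *
F[0]+=1;F[1]+=1.5
json.dump(F,open('feeder.json','w'))
s=status.sense();print(s['eef_pos'],s['opening'],s['contact_force'],w2f(s['eef_pos']))
im,p=snap('wrist','w3')
E
```

```text
[660.02259299 156.80342895 116.80717883] 0.12521526602306524 [-1.08016981  0.04100871 -3.07871267] [ 10.82445623 -75.22988172 116.80717883]
```

View pics/w3.png

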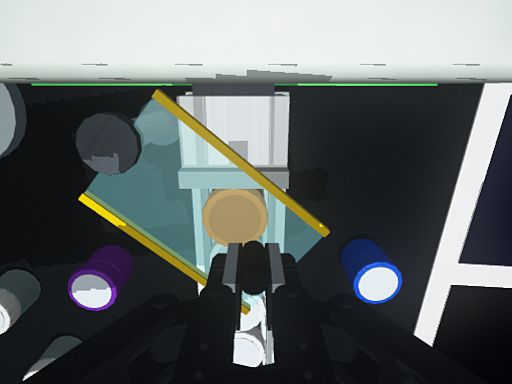

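```bash
python3 - <<'E'
import numpy as np
k=np.array([65,-55])
for f in np.arange(.2,2.09,.2):
    c,s=np.cos(-f),np.sin(-f); d=np.array([c*k[0]-s*k[1],s*k[0]+c*k[1]])-k
    print(round(f,2),d[0].round(1),-d[1].round(1))
E
```

```text
0.2 -12.2 11.8
0.4 -26.5 21.0
0.6 -42.4 27.1
0.8 -59.2 29.9
1.0 -76.2 29.4
1.2 -92.7 25.5
1.4 -108.2 18.4
1.6 -121.9 8.4
1.8 -133.3 -4.2
2.0 -142.1 -18.8
```

Call:
send_rows([
  [[-0.0122, 0.0118, 0], [0, 0, 0], -1],
  [[-0.0265, 0.021, 0], [0, 0, 0], -1],
  [[-0.0424, 0.0271, 0], [0, 0, 0], -1],
  [[-0.0592, 0.0299, 0], [0, 0, 0], -1],
  [[-0.0762, 0.0294, 0], [0, 0, 0], -1],
])

```text
clock: 3.35
eef_pos: [587.4, 120.9, 118.4]
tcp_rot: [3.138, -0.01, 0.067]
contact_force: [3.8, 3.6, -7.6]
opening: 0.128
```

```bash
python3 - <<'E'
from h import *
s=status.sense();print(s['eef_pos'],s['opening'],s['contact_force'],w2f(s['eef_pos']))
for f in np.arange(1.2,2.09,.2):
    a=-f; k=[65,-55];c,sn=np.cos(a),np.sin(a); d=[c*k[0]-sn*k[1]-55,sn*k[0]+c*k[1]-20,116.8]
    print(delta(f2w(d),0.0695))
im,p=snap('wrist','w4')
E
```

```text
[587.43563338 120.90296999 118.36852917] 0.12800816244090765 [ 3.79231564  3.59411036 -7.57142263] [ -64.08034109 -106.00293807  118.36852917]
(array([-0.0187, -0.0055,  0.0014]), array([ 0.0031, -0.0099, -0.0022]))
(array([-0.0341, -0.0125,  0.0012]), array([ 0.0031, -0.0099, -0.0022]))
(array([-0.0479, -0.0225,  0.001 ]), array([ 0.0031, -0.0099, -0.0022]))
(array([-0.0593, -0.0351,  0.0009]), array([ 0.0031, -0.0099, -0.0022]))
(array([-0.0681, -0.0496,  0.0007]), array([ 0.0031, -0.0099, -0.0022]))
```

View pics/w4.png

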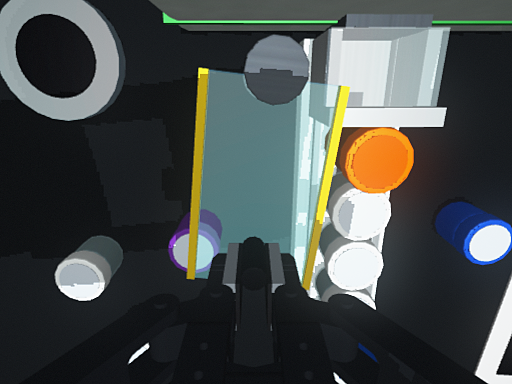

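Call:
send_rows([
  [[-0.0187, -0.0055, 0.001], [0, 0, 0], -1],
  [[-0.0341, -0.0125, 0.001], [0, 0, 0], -1],
  [[-0.0479, -0.0225, 0.001], [0, 0, 0], -1],
  [[-0.0593, -0.0351, 0.001], [0, 0, 0], -1],
  [[-0.069, -0.0515, 0.001], [0, 0, 0], -1],
])

```text
clock: 3.82
eef_pos: [515.9, 167.6, 119.6]
tcp_rot: [3.138, -0.017, 0.068]
contact_force: [48.8, -34.1, -6.8]
opening: 0.127
```

```bash
python3 - <<'E'
from h import *
s=status.sense();print(s['eef_pos'],s['opening'],s['contact_force'],w2f(s['eef_pos']))
q=w2f(s['eef_pos'])-np.array([-55,-20,0]); print(np.hypot(*q[:2]), -(np.arctan2(q[1],q[0])-np.arctan2(-55,65)))
print(delta(f2w([-133.7,-54.5,116.8]),0.0695))
E
```

```text
[515.9432474  167.64524562 119.58328182] 0.12711129695386672 [ 48.84142521 -34.11747926  -6.83179616] [-132.15415998  -54.40878368  119.58328182]
84.479161905757 2.019834488846741
(array([-0.0016,  0.0001,  0.0028]), array([ 0.0036, -0.0166, -0.0014]))
```

Call:
send_rows([
  [[0.001, 0.0, 0], [0, 0, 0], 0],
  [[0.001, 0, 0], [0, 0, 0], 0],
  [[0.001, 0, -0.04], [0, 0.016, 0], 0],
  [[0.001, 0, -0.08], [0, 0.016, 0], 0],
  [[0.03, 0, -0.08], [0, 0.016, 0], 0.5],
])

```text
clock: 4.23
eef_pos: [544.8, 170.7, 208.6]
tcp_rot: [3.141, -0.04, 0.069]
contact_force: [2.6, 1.2, 0.3]
opening: 0.627
```

```bash
python3 - <<'E'
from h import *
s=status.sense();print(s['eef_pos'],s['opening'],s['contact_force'],w2f(s['eef_pos']))
im,p=snap('top','t2',(110,110,270,140),2.9)
print(delta(f2w([0,-63,200]),0.0695))
E
```

```text
[544.79188363 170.70087169 208.55449614] 0.6273362992830149 [2.59879918 1.16228997 0.33847068] [-103.16297367  -53.36390088  208.55449614]
(array([0.0956, 0.0097, 0.0113]), array([ 0.0005, -0.046 , -0.001 ]))
```

View pics/t2.png

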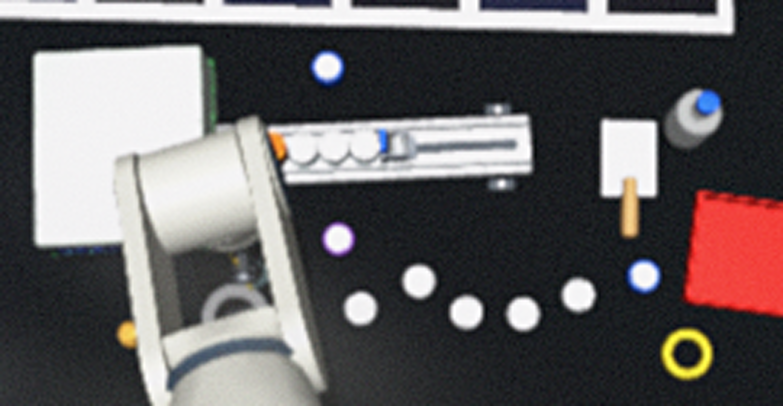

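Call:
send_rows([
  [[0.04, 0.004, 0.01], [0, -0.046, 0], 0.6],
  [[0.08, 0.01, 0.02], [0, -0.046, 0], 0.6],
  [[0.093, 0.01, 0.04], [0, -0.046, 0], 0.6],
  [[0.093, 0.01, 0.06], [0, -0.046, 0], 0.6],
  [[0.093, 0.01, 0.06], [0, -0.046, 0], 0.6],
])

```text
clock: 4.7
eef_pos: [647.4, 167.1, 147.7]
tcp_rot: [3.141, 0.005, 0.068]
contact_force: [-2.2, -0.2, -2.0]
opening: 0.799
```

```bash
python3 - <<'E'
from h import *
s=status.sense();print(s['eef_pos'],s['opening'],s['contact_force'],w2f(s['eef_pos']))
im,p=snap('wrist','w5'); json.dump({k:v.tolist() for k,v in p.items()},open('p5.json','w'))
print(delta(f2w([0,-63,200]),0.0695))
E
```

```text
[647.43901157 167.0900252  147.67082656] 0.7986418799935849 [-2.23682219 -0.16252535 -1.97073641] [ -1.01440346 -64.09426386 147.67082656]
(array([ 0.0011, -0.0008, -0.0506]), array([ 0.001 ,  0.0044, -0.0016]))
```

View pics/w5.png

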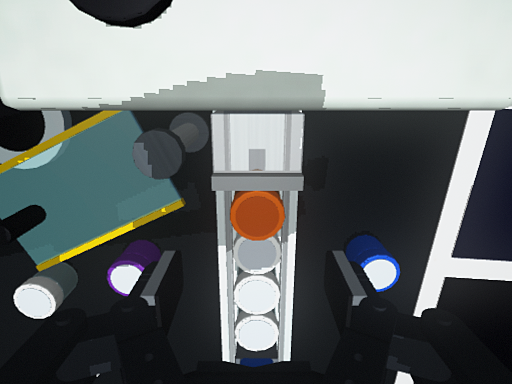

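Call:
send_rows([
  [[0.0015, -0.001, 0.03], [0, 0, 0], 0.6],
  [[0.0015, -0.001, 0.06], [0, 0, 0], 0.6],
  [[0.0015, -0.001, 0.085], [0, 0, 0], 0.6],
  [[0.0015, -0.001, 0.085], [0, 0, 0], 0.6],
  [[0.0015, -0.001, 0.085], [0, 0, 0], 0],
], squeeze=50)

```text
clock: 5.17
eef_pos: [647.6, 168.4, 65.1]
tcp_rot: [3.141, 0.006, 0.068]
contact_force: [0.7, -0.3, 0.4]
opening: 0.68
```

Call:
send_rows([
  [[0, 0, 0], [0, 0, 0], -1],
  [[0, 0, 0], [0, 0, 0], -1],
  [[0, 0, 0], [0, 0, 0], -1],
  [[0, 0, -0.01], [0, 0, 0], -1],
  [[0, 0, -0.03], [0, 0, 0], -1],
])

```text
clock: 5.58
eef_pos: [646.4, 168.3, 94.8]
tcp_rot: [3.14, 0.009, 0.068]
contact_force: [-0.0, 0.0, -2.8]
opening: 0.407
```

```bash
python3 - <<'E'
from h import *
s=status.sense();print(s['eef_pos'],s['opening'],s['contact_force'],w2f(s['eef_pos']))
im,p=snap('wrist','w6'); json.dump({k:v.tolist() for k,v in p.items()},open('p6.json','w'))
E
```

```text
[646.44181228 168.3120537   94.79572177] 0.4065534935800154 [-0.00837535  0.02824979 -2.80540374] [ -1.92433274 -62.80593595  94.79572177]
```

View pics/w6.png

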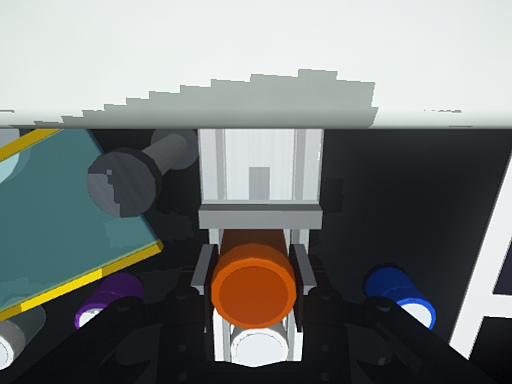

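```bash
python3 - <<'E'
from h import *
im=cv2.imread('pics/w5.png'); cv2.imwrite('pics/w5c.png',cv2.resize(im[90:370,190:330],None,fx=4.2,fy=2.1,interpolation=cv2.INTER_CUBIC))
g=cv2.cvtColor(im,cv2.COLOR_BGR2GRAY)
for r in (182,230,275,315,350): print(r,g[r,205:310].tolist())
E
```

```text
182 [32, 32, 34, 31, 29, 28, 89, 154, 144, 143, 144, 143, 142, 143, 145, 143, 144, 145, 145, 145, 144, 144, 145, 144, 146, 144, 144, 146, 144, 145, 146, 145, 146, 145, 145, 144, 145, 145, 144, 145, 145, 145, 145, 146, 145, 145, 146, 145, 145, 144, 145, 145, 146, 145, 145, 144, 145, 145, 144, 144, 144, 143, 145, 143, 145, 143, 141, 143, 144, 144, 144, 143, 145, 143, 144, 142, 142, 142, 142, 141, 141, 141, 140, 140, 141, 142, 141, 140, 141, 140, 140, 140, 140, 139, 139, 141, 142, 137, 92, 22, 32, 33, 31, 32, 31]
230 [30, 28, 27, 29, 27, 30, 30, 30, 29, 31, 27, 27, 110, 190, 175, 174, 174, 176, 177, 165, 129, 111, 118, 122, 117, 116, 105, 120, 188, 179, 145, 106, 106, 111, 113, 111, 102, 92, 91, 90, 92, 92, 91, 92, 92, 93, 93, 93, 92, 91, 92, 93, 92, 93, 94, 93, 91, 92, 93, 92, 92, 93, 93, 93, 92, 92, 94, 98, 108, 114, 111, 109, 109, 127, 166, 171, 110, 108, 128, 120, 117, 113, 119, 146, 175, 173, 173, 172, 170, 177, 160, 74, 28, 38, 40, 38, 40, 37, 39, 37, 39, 39, 37, 36, 36]
275 [39, 39, 40, 38, 40, 39, 41, 40, 43, 43, 43, 41, 31, 77, 207, 253, 243, 241, 241, 241, 245, 238, 156, 177, 
[... 647 characters left out ...]
 171, 171, 174, 167, 135, 121, 118, 119, 118, 117, 118, 120, 118, 117, 112, 107, 154, 236, 253, 232, 99, 194, 174, 171, 169, 175, 219, 245, 241, 240, 240, 245, 240, 113, 28, 41, 45, 46, 44, 45, 44, 44, 44, 43, 42, 40, 42, 39, 41, 39, 39]
350 [29, 28, 29, 27, 29, 29, 30, 30, 32, 30, 30, 31, 31, 31, 29, 19, 71, 204, 253, 242, 240, 239, 242, 235, 179, 168, 174, 170, 175, 180, 154, 77, 41, 48, 49, 50, 50, 50, 50, 47, 41, 32, 25, 39, 68, 121, 195, 216, 252, 250, 251, 237, 167, 164, 163, 151, 109, 80, 83, 66, 23, 35, 42, 49, 49, 50, 51, 50, 51, 51, 47, 51, 73, 148, 207, 169, 165, 161, 186, 235, 239, 237, 235, 238, 249, 240, 1, 27, 33, 32, 34, 32, 34, 33, 31, 30, 32, 30, 31, 32, 31, 31, 31, 29, 29]
```

View pics/w5c.png

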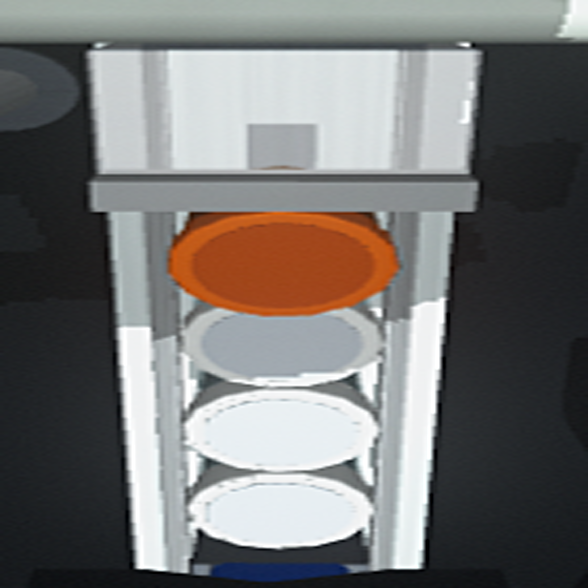

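```bash
python3 - <<'E'
from h import *
p={k:np.array(v) for k,v in json.load(open('p5.json')).items()}
for uv,z in [((257.2,182),80),((256.6,230),22),((256.3,275),22),((256,315),22),((256,350),22),((257,189.5),80)]: print(w2f(p2w('wrist',uv,z,p)).round(1))
p={k:np.array(v) for k,v in json.load(open('p6.json')).items()}
print(w2f(p2w('wrist',(253.5,290),94.8+15,p)), status.sense()['eef_pos'])
E
```

```text
[  0.9 -38.2  80. ]
[  0.9 -97.5  22. ]
[   0.7 -141.1   22. ]
[   0.5 -183.8   22. ]
[   0.5 -224.8   22. ]
[  0.8 -43.   80. ]
[ -2.02007093 -55.6426626  109.8       ] [649.03233187 168.58585366  99.90719268]
```

```bash
python3 - <<'E'
from h import *
w=f2w([0.7,1.5,0]); F[0],F[1]=w[0],w[1]; json.dump(F,open('feeder.json','w')); print(F)
print(delta([545,-389,200],0.0695))
E
```

```text
[np.float64(644.5941439982141), np.float64(232.64498961465316), 0.0695]
(array([-0.1421,  0.5493, -0.0992]), array([ 0.0009,  0.0027, -0.0012]))
```

Call:
send_rows([
  [[0, 0, -0.04], [0, 0, 0], -1],
  [[-0.005, 0.02, -0.075], [0, 0, 0], -1],
  [[-0.02, 0.06, -0.09], [0, 0, 0], -1],
  [[-0.03, 0.1, -0.1], [0, 0, 0], -1],
  [[-0.04, 0.14, -0.1], [0, 0, 0], -1],
])

```text
clock: 6.05
eef_pos: [620.9, 30.4, 203.9]
tcp_rot: [3.141, -0.003, 0.07]
contact_force: [1.8, -1.1, -1.6]
opening: 0.41
```

```bash
python3 - <<'E'
from h import *
s=status.sense();print(s['eef_pos'],s['opening'])
print(delta([545,-389,190],0.0695))
E
```

```text
[620.88969823  30.43529499 203.9110332 ] 0.4102838665317835
(array([-0.1051,  0.4131,  0.014 ]), array([ 0.0011, -0.0033,  0.0004]))
```

Call:
send_rows([
  [[-0.01, 0.04, 0], [0, 0, 0], -1],
  [[-0.02, 0.08, 0], [0, 0, 0], -1],
  [[-0.03, 0.12, 0], [0, 0, 0], -1],
  [[-0.04, 0.16, 0], [0, 0, 0], -1],
  [[-0.05, 0.2, 0], [0, 0, 0], -1],
])

```text
clock: 6.47
eef_pos: [584.5, -174.5, 205.1]
tcp_rot: [3.14, -0.005, 0.07]
contact_force: [0.5, -0.3, -1.2]
opening: 0.409
```

Call:
send_rows([
  [[-0.01, 0.04, 0], [0, 0, 0], -1],
  [[-0.02, 0.08, 0], [0, 0, 0], -1],
  [[-0.03, 0.12, 0], [0, 0, 0], -1],
  [[-0.04, 0.16, 0], [0, 0, 0], -1],
  [[-0.05, 0.195, 0], [0, 0, 0], -1],
])

```text
clock: 6.88
eef_pos: [547.7, -375.4, 206.4]
tcp_rot: [3.138, -0.006, 0.07]
contact_force: [0.6, 0.3, -0.6]
opening: 0.406
```

```bash
python3 - <<'E'
from h import *
s=status.sense();print(s['eef_pos'],s['opening'])
print(delta([545,-389,150],0.0695))
im,p=snap('wrist','w7')
E
```

```text
[ 547.73533153 -375.38737085  206.39436502] 0.4057225028121301
(array([-0.004 ,  0.0132,  0.0564]), array([ 0.0032, -0.0063,  0.    ]))
```

View pics/w7.png

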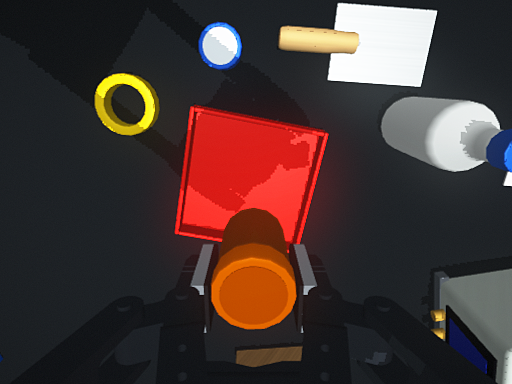

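```bash
python3 - <<'E'
from h import *
print(status.sense()['eef_pos'])
for uv in [(193,107),(327,132),(178,235)]: print(p2w('wrist',uv,25))
d=viewer.cut_out('tray_in','wrist')
print(p2w('wrist',w2p('wrist',[545,-389,4]),4),w2p('wrist',[545,-389,4]))
print(delta([545,-389,49],0.0695))
E
```

```text
[ 546.42981167 -381.26442067  206.5471477 ]
[ 488.81685767 -323.0707915    25.        ]
[ 613.2326353  -337.28342562   25.        ]
[ 474.17640922 -452.51409884   25.        ]
[ 545. -389.    4.] [249.44889193 178.21877981]
(array([-0.0038,  0.0101,  0.1573]), array([ 0.0049, -0.0062, -0.0037]))
```

Call:
send_rows([
  [[-0.002, 0.013, 0.04], [0, 0, 0], -1],
  [[-0.002, 0.013, 0.08], [0, 0, 0], -1],
  [[-0.002, 0.013, 0.115], [0, 0, 0], -1],
  [[-0.002, 0.013, 0.14], [0, 0, 0], -1],
  [[-0.002, 0.013, 0.15], [0, 0, 0], -1],
])

```text
clock: 7.4
eef_pos: [545.1, -390.0, 52.8]
tcp_rot: [3.14, -0.002, 0.066]
contact_force: [-1.0, 0.8, -1.2]
opening: 0.406
```

```bash
python3 - <<'E'
from h import *
s=status.sense();print(s['eef_pos'],s['opening'],s['contact_force'],s['tcp_rot'])
im,p=snap('wrist','w8')
E
```

```text
[ 545.08245683 -390.04591177   52.75187793] 0.40559837145483224 [-0.95300477  0.8041915  -1.15954415] [ 3.14005622e+00 -2.30034018e-03  6.57517881e-02]
```

View pics/w8.png

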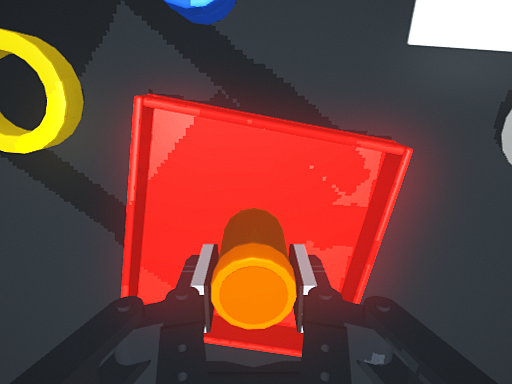

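Call:
send_rows([
  [[0, 0, 0.003], [0, 0, 0], -1],
  [[0, 0, 0.006], [0, 0, 0], -1],
  [[0, 0, 0.006], [0, 0, 0], -1],
  [[0, 0, 0.006], [0, 0, 0], -0.1],
  [[0, 0, 0.006], [0, 0, 0], 0.3],
])

```text
clock: 7.87
eef_pos: [546.5, -390.6, 48.9]
tcp_rot: [3.138, -0.005, 0.066]
contact_force: [-0.4, 0.5, 0.3]
opening: 0.574
```

Call:
send_rows([
  [[0, 0, 0], [0, 0, 0], 0.4],
  [[0, 0, -0.03], [0, 0, 0], 0.4],
  [[0, 0, -0.07], [0, 0, 0], 0.4],
  [[0, 0, -0.11], [0, 0, 0], 0.4],
  [[0, 0, -0.15], [0, 0, 0], 0.4],
])

```text
clock: 8.28
eef_pos: [545.6, -390.0, 201.0]
tcp_rot: [3.138, -0.005, 0.066]
contact_force: [0.2, -0.1, -0.2]
opening: 0.702
```

```bash
python3 - <<'E'
from h import *
s=status.sense();print(s['eef_pos'],s['opening'],s['contact_force'],s['tcp_rot'])
im,p=snap('wrist','w9'); snap('top','t3',(110,110,270,140),2.9)
E
```

```text
[ 545.62238119 -389.99933414  201.04322848] 0.7016084361372069 [ 0.15059443 -0.06746556 -0.16408838] [ 3.13790802 -0.00495109  0.06626571]
```

View pics/w9.png

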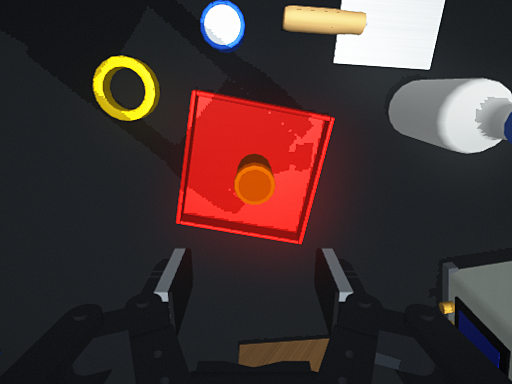

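View pics/t3.png

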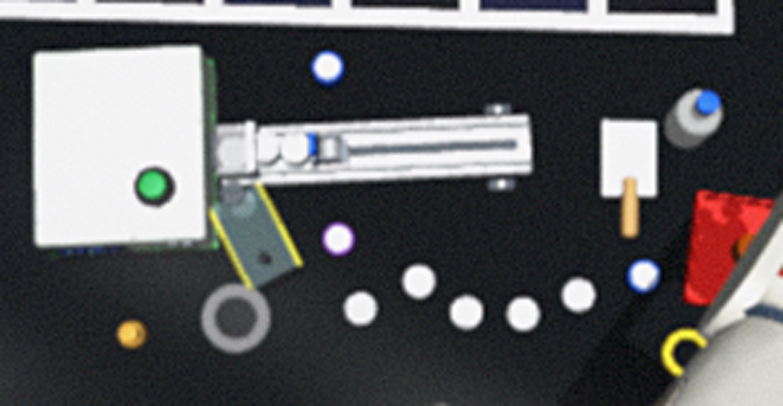

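```bash
python3 - <<'E'
from h import *
print(delta([492,-188,150],0.0695))
E
```

```text
(array([-0.0443, -0.2085,  0.0543]), array([ 0.0117, -0.0146, -0.0033]))
```

Call:
send_rows([
  [[-0.009, -0.04, 0], [0.005, -0.005, 0], 0.4],
  [[-0.018, -0.08, 0.01], [0.01, -0.01, -0.003], 0.4],
  [[-0.027, -0.12, 0.03], [0.01, -0.01, -0.003], 0.4],
  [[-0.036, -0.16, 0.05], [0.01, -0.01, -0.003], 0.4],
  [[-0.044, -0.2, 0.054], [0.01, -0.01, -0.003], 0.4],
])

```text
clock: 8.8
eef_pos: [493.3, -202.0, 150.1]
tcp_rot: [3.14, -0.004, 0.069]
contact_force: [-0.3, 0.8, 0.2]
opening: 0.702
```

```bash
cat >> h.py <<'E'
def spares(name,show=True,z=40):
    """white cap tops in wrist view -> world"""
    s=status.sense(); p=viewer.camera_params('wrist'); im=viewer.grab_frame('wrist')[:,:,::-1].copy()
    cv2.imwrite(f'pics/{name}.png',im)
    print('tcp',s['eef_pos'].round(1),s['tcp_rot'].round(3),'v',np.abs(s['qvel']).max().round(3))
    out=[]
    for d in viewer.cut_out('spare_a_c','wrist'):
        if d['p']<.2: continue
        m=d['mask'].astype(np.uint8); hsv=cv2.cvtColor(im,cv2.COLOR_BGR2HSV)
        cap=(m>0)&(hsv[...,2]>130)&(hsv[...,1]<60)
        c=max(cv2.findContours(cap.astype(np.uint8),cv2.RETR_EXTERNAL,cv2.CHAIN_APPROX_NONE)[0],key=cv2.contourArea,default=None)
        if c is None or len(c)<8: print('p',d['p'],d['extent'],'no cap'); continue
        e=cv2.fitEllipse(cv2.convexHull(c)) if len(cv2.convexHull(c))>=5 else None
        uv=e[0]; print('p',round(d['p'],2),np.round(d['extent']),'ell',np.round(e[0],1),np.round(e[1],1),'world',p2w('wrist',uv,z,p).round(1))
E
python3 - <<'E'
from h import *
spares('w10')
E
```

```text
tcp [ 493.3 -202.   150.1] [ 3.14  -0.004  0.069] v 0.715
```

View pics/w10.png

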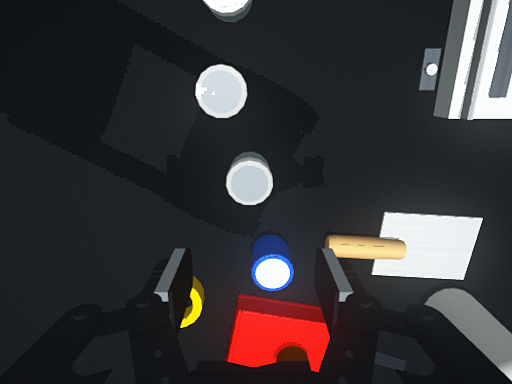

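```bash
cat >> h.py <<'E'
def caps(name,z=40,frame='w'):
    s=status.sense(); p=viewer.camera_params('wrist'); im=viewer.grab_frame('wrist')[:,:,::-1].copy()
    cv2.imwrite(f'pics/{name}.png',im)
    print('tcp',s['eef_pos'].round(1),s['tcp_rot'].round(3),'v',np.abs(s['qvel']).max().round(3),'F',s['contact_force'].round(1),'open',round(s['opening'],2))
    hsv=cv2.cvtColor(im,cv2.COLOR_BGR2HSV); m=((hsv[...,2]>150)&(hsv[...,1]<50)).astype(np.uint8)
    m=cv2.morphologyEx(m,cv2.MORPH_CLOSE,np.ones((3,3)))
    for c in cv2.findContours(m,cv2.RETR_EXTERNAL,cv2.CHAIN_APPROX_NONE)[0]:
        a=cv2.contourArea(c)
        if a<500 or len(c)<10: continue
        e=cv2.fitEllipse(cv2.convexHull(c)); r=e[1][0]/e[1][1]; fill=a/(np.pi*e[1][0]*e[1][1]/4)
        if r<.75 or fill<.85 or e[1][1]>110: continue
        print('cap px',np.round(e[0],1),'d',np.round(e[1],1),'world',p2w('wrist',e[0],z,p).round(1),'feeder',w2f(p2w('wrist',e[0],z,p)).round(1))
E
python3 - <<'E'
from h import *
caps('w11')
print(delta([492,-188,100],0.0695))
E
```

```text
tcp [ 491.2 -198.4  149.8] [-3.14   0.     0.072] v 0.106 F [0.1 0.4 0.3] open 0.7
cap px [274.6 277.7] d [29.3 33.7] world [ 513.5 -265.8   40. ] feeder [-165.4 -488.2   40. ]
cap px [252.1 187.5] d [44.6 46.5] world [ 489.4 -189.1   40. ] feeder [-184.1 -409.9   40. ]
cap px [224.6  97. ] d [50.9 53. ] world [ 466.  -125.5   40. ] feeder [-203.  -344.9   40. ]
(array([-0.0006, -0.013 ,  0.0511]), array([ 0.0006, -0.0028,  0.0026]))
```

Call:
send_rows([
  [[-0.001, -0.0094, 0.03], [0, 0, 0], 0.4],
  [[-0.001, -0.0094, 0.065], [0, 0, 0], 0.4],
  [[-0.001, -0.0094, 0.1], [0, 0, 0], 0.4],
  [[-0.001, -0.0094, 0.114], [0, 0, 0], 0.4],
  [[-0.001, -0.0094, 0.114], [0, 0, 0], 0.4],
])

```text
clock: 9.37
eef_pos: [490.8, -191.8, 34.3]
tcp_rot: [-3.141, 0.001, 0.072]
contact_force: [-0.7, 0.2, -0.4]
opening: 0.7
```

```bash
python3 - <<'E'
from h import *
caps('w12')
E
```

```text
tcp [ 490.8 -191.8   34.3] [-3.141e+00  1.000e-03  7.200e-02] v 0.063 F [-0.7  0.2 -0.4] open 0.7
cap px [250.8 279.2] d [84.2 85.1] world [ 489.1 -186.1   40. ] feeder [-184.2 -406.9   40. ]
cap px [197.7 125.4] d [ 98.6 102.3] world [ 466.1 -124.9   40. ] feeder [-202.9 -344.3   40. ]
```

View pics/w12.png

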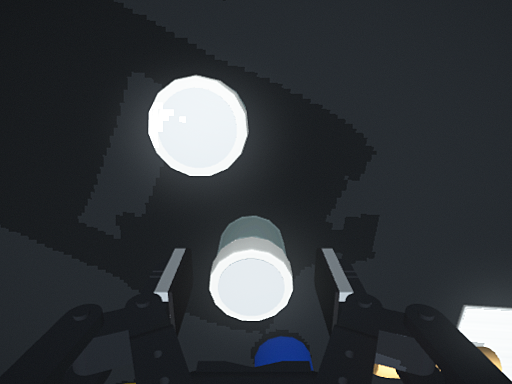

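```bash
python3 - <<'E'
from h import *
s=status.sense(); e=s['eef_pos']; print(e)
Rt=R(s['tcp_rot'])
for lx in (-30,30):
  for ly in (-11,0,11):
    for lz in (10,15,22): print(lx,ly,lz,w2p('wrist',e+Rt@[lx,ly,lz]).round(0))
print('tcp@40',w2p('wrist',[e[0],e[1],40]),'tcp@0',w2p('wrist',[e[0],e[1],0]))
p=viewer.camera_params('wrist'); print(Rt.T@(p['xyz']-e), p['orientation'])
E
python3 -c "
import cv2
im=cv2.imread('pics/w12.png');cv2.imwrite('pics/w12c.png',cv2.resize(im[200:384,130:380],None,fx=3,fy=3))"
```

```text
[ 491.85801558 -192.13223773   36.11906961]
-30 -11 10 [188. 250.]
-30 -11 15 [190. 245.]
-30 -11 22 [193. 238.]
-30 0 10 [189. 271.]
-30 0 15 [191. 265.]
-30 0 22 [194. 258.]
-30 11 10 [191. 291.]
-30 11 15 [193. 285.]
-30 11 22 [195. 277.]
30 -11 10 [320. 250.]
30 -11 15 [318. 244.]
30 -11 22 [315. 238.]
30 0 10 [318. 271.]
30 0 15 [316. 265.]
30 0 22 [314. 258.]
30 11 10 [317. 291.]
30 11 15 [315. 285.]
30 11 22 [312. 277.]
tcp@40 [253.95739435 288.49539015] tcp@0 [253.64658771 244.45595919]
[  -0.40773871  -81.89318916 -120.76739472] [ 2.81531652e+00 -1.91053192e-03  7.14237195e-02]
```

View pics/w12c.png

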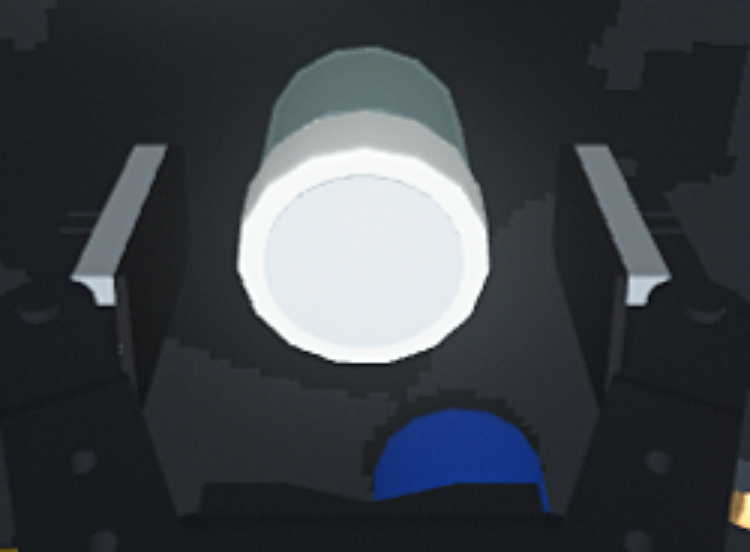

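Call:
send_rows([
  [[0, 0, 0], [0, 0, 0], -1],
  [[0, 0, 0], [0, 0, 0], -1],
  [[0, 0, 0], [0, 0, 0], -1],
  [[0, 0, 0], [0, 0, 0], -1],
  [[0, 0, -0.03], [0, 0, 0], -1],
], squeeze=50)

```text
clock: 9.83
eef_pos: [489.6, -191.4, 63.5]
tcp_rot: [-3.139, 0.004, 0.071]
contact_force: [-1.8, -0.2, -1.1]
opening: 0.4
```

```bash
python3 - <<'E'
from h import *
caps('w13')
for a in [(0,-126,130),(0,-115,110),(0,-150,110),(0,-150,59)]: print(a,delta(f2w(a),0.0695))
E
```

```text
tcp [ 489.6 -191.4   63.5] [-3.139  0.004  0.071] v 0.83 F [-1.8 -0.2 -1.1] open 0.4
cap px [253.4 272. ] d [82.2 83.1] world [ 489.9 -200.5   40. ] feeder [-184.4 -421.4   40. ]
cap px [211.3 119.4] d [79.3 82.1] world [ 466.  -125.1   40. ] feeder [-203.  -344.5   40. ]
(0, -126, 130) (array([ 0.1817, -0.2873, -0.0595]), array([ 0.0007, -0.003 ,  0.002 ]))
(0, -115, 110) (array([ 0.1816, -0.2983, -0.0395]), array([ 0.0007, -0.003 ,  0.002 ]))
(0, -150, 110) (array([ 0.1816, -0.2633, -0.0394]), array([ 0.0007, -0.003 ,  0.002 ]))
(0, -150, 59) (array([ 0.1814, -0.2633,  0.0116]), array([ 0.0007, -0.003 ,  0.002 ]))
```

View pics/w13.png

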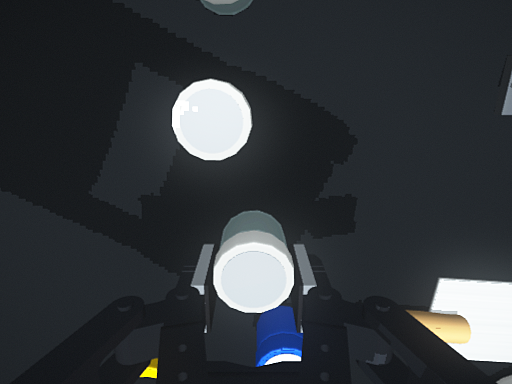

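Call:
send_rows([
  [[0.015, -0.03, -0.03], [0, 0, 0], -1],
  [[0.035, -0.065, -0.05], [0, 0, 0], -1],
  [[0.055, -0.1, -0.06], [0, 0, 0], -1],
  [[0.075, -0.135, -0.07], [0, 0, 0], -1],
  [[0.095, -0.17, -0.075], [0, 0, 0], -1],
], squeeze=60)

```text
clock: 10.3
eef_pos: [573.3, -21.4, 146.8]
tcp_rot: [3.14, -0.006, 0.071]
contact_force: [1.2, -0.9, -0.6]
opening: 0.395
```

```bash
python3 - <<'E'
from h import *
s=status.sense();print(s['opening'],s['qvel'].round(2)[:3])
for a in [(0,-86,140),(0,-86,103)]: print(a,delta(f2w(a),0.0695))
E
```

```text
0.39501174087621416 [ 0.82  0.17 -0.45]
(0, -86, 140) (array([ 0.0889, -0.1624,  0.0071]), array([ 0.0012, -0.0063,  0.0014]))
(0, -86, 103) (array([ 0.0887, -0.1624,  0.0441]), array([ 0.0012, -0.0063,  0.0014]))
```

Call:
send_rows([
  [[0.02, -0.036, 0.004], [0, 0, 0], -1],
  [[0.04, -0.073, 0.006], [0, 0, 0], -1],
  [[0.06, -0.11, 0.007], [0, -0.003, 0], -1],
  [[0.08, -0.147, 0.007], [0, -0.006, 0], -1],
  [[0.089, -0.162, 0.007], [0, -0.006, 0], -1],
])

```text
clock: 10.72
eef_pos: [652.4, 151.1, 141.0]
tcp_rot: [-3.141, -0.003, 0.073]
contact_force: [-0.5, -0.6, -0.6]
opening: 0.404
```

```bash
python3 - <<'E'
from h import *
s=status.sense();print(s['opening'],s['qvel'].round(2)[:3],s['eef_pos'],w2f(s['eef_pos']))
im,p=snap('wrist','w14')
for a in [(0,-86,140),(0,-86,103)]: print(a,delta(f2w(a),0.0695))
E
```

```text
0.403550772786705 [ 0.25  0.19 -0.32] [652.36539719 151.11487429 141.04961009] [  2.09070972 -81.87295655 141.04961009]
(0, -86, 140) (array([-0.0033,  0.0057,  0.0011]), array([-0.0011, -0.0044,  0.0045]))
(0, -86, 103) (array([-0.0035,  0.0057,  0.0381]), array([-0.0011, -0.0044,  0.0045]))
```

View pics/w14.png

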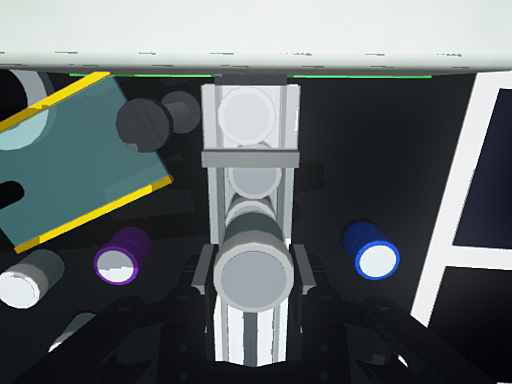

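Call:
send_rows([
  [[-0.003, 0.004, 0.02], [0, -0.004, -0.002], -1],
  [[-0.0035, 0.004, 0.038], [0, -0.004, 0.003], -1],
  [[-0.0035, 0.004, 0.038], [0, -0.004, 0.003], -1],
  [[-0.0035, 0.01, 0.038], [0, -0.004, 0.003], -1],
  [[-0.0035, 0.02, 0.038], [0, -0.004, 0.003], -1],
])

```text
clock: 11.18
eef_pos: [651.8, 133.0, 104.1]
tcp_rot: [-3.139, -0.001, 0.071]
contact_force: [-0.5, 6.1, -1.7]
opening: 0.401
```

```bash
python3 - <<'E'
from h import *
s=status.sense();print(s['opening'],s['contact_force'],s['eef_pos'],w2f(s['eef_pos']))
for a in [(0,-131,103),(0,-131,59)]: print(a,delta(f2w(a),0.0695))
E
```

```text
0.40140351157342646 [-0.51386775  6.05330429 -1.73408998] [651.83544783 133.01460434 104.12836713] [  0.30508345 -99.89272784 104.12836713]
(0, -131, 103) (array([-0.0004,  0.0311,  0.0011]), array([-0.0022, -0.0013,  0.0019]))
(0, -131, 59) (array([-0.0004,  0.0312,  0.0451]), array([-0.0022, -0.0013,  0.0019]))
```

Call:
send_rows([
  [[0, 0.01, 0], [0, 0, 0], -1],
  [[0, 0.02, 0], [0, 0, 0], -1],
  [[0, 0.031, 0], [0, 0, 0], -1],
  [[0, 0.032, 0], [0, 0, 0], -1],
  [[0, 0.032, 0], [0, 0, 0], -1],
])

```text
clock: 11.6
eef_pos: [654.8, 100.1, 105.5]
tcp_rot: [-3.139, -0.003, 0.07]
contact_force: [-0.2, 1.8, -0.6]
opening: 0.402
```

```bash
python3 - <<'E'
from h import *
s=status.sense();print(s['opening'],s['contact_force'],s['eef_pos'],w2f(s['eef_pos']))
im,p=snap('wrist','w15')
for a in [(0,-131,103),(0,-131,59)]: print(a,delta(f2w(a),0.0695))
E
```

```text
0.4022345558372963 [-0.19207612  1.84790967 -0.58947635] [654.84699686 100.05200201 105.49944138] [   1.0203051  -132.9848876   105.49944138]
(0, -131, 103) (array([-0.001 , -0.0015,  0.0023]), array([-0.0026, -0.0031,  0.0007]))
(0, -131, 59) (array([-0.0011, -0.0014,  0.0463]), array([-0.0026, -0.0031,  0.0007]))
```

View pics/w15.png

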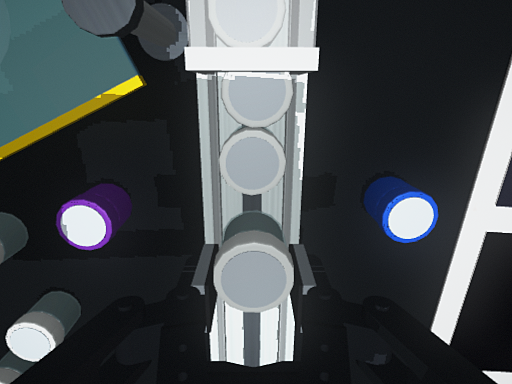

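Call:
send_rows([
  [[-0.001, -0.001, 0.015], [-0.002, -0.003, 0], -1],
  [[-0.001, -0.001, 0.03], [-0.002, -0.003, 0], -1],
  [[-0.001, -0.001, 0.04], [-0.002, -0.003, 0], -1],
  [[-0.001, -0.001, 0.0455], [-0.002, -0.003, 0], -1],
  [[-0.001, -0.001, 0.0455], [-0.002, -0.003, 0], -1],
])

```text
clock: 12.07
eef_pos: [653.6, 101.9, 58.7]
tcp_rot: [-3.141, 0.001, 0.071]
contact_force: [0.1, 2.6, -1.2]
opening: 0.402
```

```bash
python3 - <<'E'
from h import *
s=status.sense();print(s['opening'],s['contact_force'],s['eef_pos'],w2f(s['eef_pos']),s['tcp_rot'])
im,p=snap('wrist','w16')
E
```

```text
0.4017286062519456 [ 0.09425561  2.62806737 -1.16447033] [653.55769887 101.89538483  58.7475815 ] [  -0.13786833 -131.0564209    58.7475815 ] [-3.14117144e+00  9.57589966e-04  7.07264894e-02]
```

View pics/w16.png

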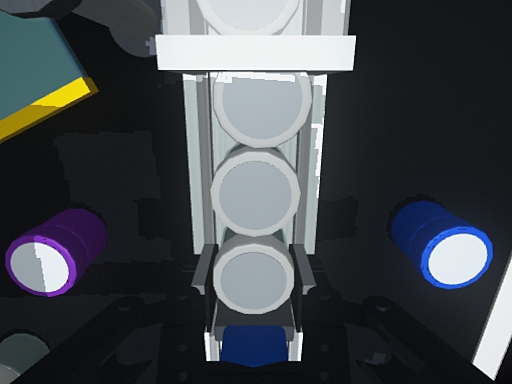

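Call:
send_rows([
  [[0, 0, 0], [0, 0, 0], 0],
  [[0, 0, 0], [0, 0, 0], 0.3],
  [[0, 0, 0], [0, 0, 0], 0.4],
  [[0, 0, -0.03], [0, 0, 0], 0.4],
  [[0, 0, -0.07], [0, 0, 0], 0.4],
])

```text
clock: 12.53
eef_pos: [651.0, 101.2, 126.0]
tcp_rot: [3.141, 0.008, 0.071]
contact_force: [1.0, 0.3, -0.5]
opening: 0.695
```

```bash
python3 - <<'E'
from h import *
s=status.sense();print(s['opening'],s['contact_force'],s['eef_pos'],w2f(s['eef_pos']),s['tcp_rot'])
im,p=snap('wrist','w17')
snap('top','t4',(110,110,270,140),2.9)
for t in [(466,-127,150)]: print(delta(t,0.0695))
E
```

```text
0.695117372870512 [ 0.98886106  0.30297243 -0.54892088] [650.95332741 101.18357546 126.03339691] [  -2.78538337 -131.58565372  126.03339691] [3.1411222  0.00821865 0.07066211]
(array([-0.2069,  0.2151, -0.0169]), array([-0.0009, -0.0085,  0.0011]))
```

View pics/w17.png

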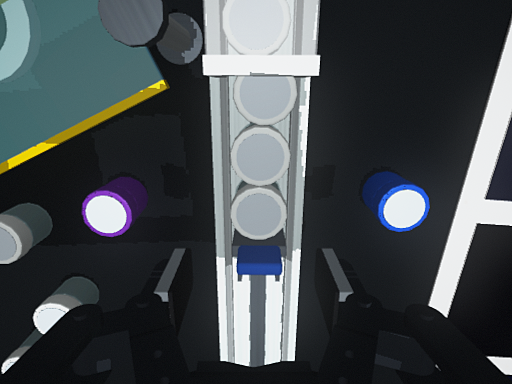

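View pics/t4.png

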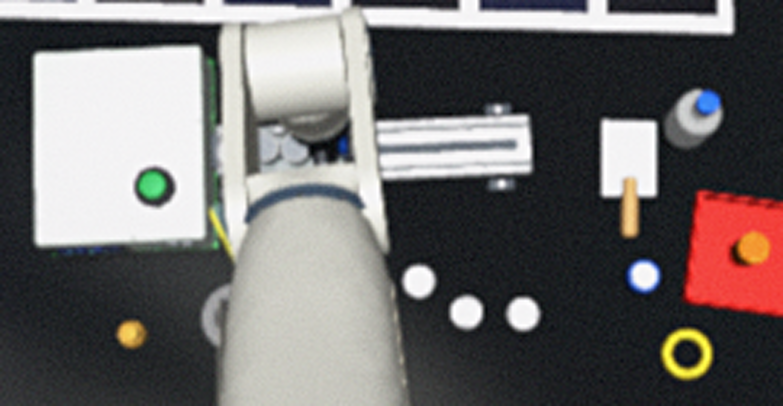

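Call:
send_rows([
  [[-0.027, 0.027, -0.015], [0, -0.005, 0], 0.4],
  [[-0.055, 0.056, -0.017], [0, -0.008, 0], 0.4],
  [[-0.083, 0.085, -0.017], [0, -0.008, 0], 0.4],
  [[-0.111, 0.114, -0.017], [0, -0.008, 0], 0.4],
  [[-0.139, 0.143, -0.017], [0, -0.008, 0], 0.4],
])

```text
clock: 13.05
eef_pos: [527.4, -51.5, 150.9]
tcp_rot: [-3.141, -0.001, 0.071]
contact_force: [0.1, 0.3, 0.2]
opening: 0.699
```

```bash
python3 - <<'E'
from h import *
for t in [(466,-127,130)]: print(delta(t,0.0695))
E
```

```text
(array([-0.0667,  0.0709,  0.0208]), array([-0.0004, -0.0013,  0.0017]))
```

Call:
send_rows([
  [[-0.027, 0.028, 0], [0, 0, 0], 0.4],
  [[-0.053, 0.056, 0], [0, 0, 0], 0.4],
  [[-0.066, 0.071, 0.01], [0, 0, 0], 0.4],
  [[-0.066, 0.071, 0.02], [0, 0, 0], 0.4],
  [[-0.066, 0.071, 0.02], [0, 0, 0], 0.4],
])

```text
clock: 13.47
eef_pos: [465.4, -127.7, 129.7]
tcp_rot: [-3.141, 0.0, 0.069]
contact_force: [-0.8, 1.2, -0.5]
opening: 0.694
```

```bash
python3 - <<'E'
from h import *
caps('w18')
E
```

```text
tcp [ 465.4 -127.7  129.7] [-3.141  0.     0.069] v 0.039 F [-0.8  1.2 -0.5] open 0.69
cap px [254.5 203.8] d [50.3 51. ] world [ 465.8 -123.9   40. ] feeder [-203.2 -343.3   40. ]
cap px [262.1 108.9] d [55.4 57.3] world [466.1 -59.7  40. ] feeder [-198.4 -279.3   40. ]
```

View pics/w18.png

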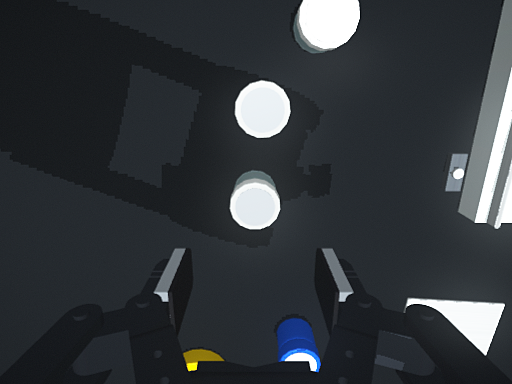

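Call:
send_rows([
  [[0.0005, -0.001, 0.03], [0, 0, 0], 0.4],
  [[0.0005, -0.001, 0.06], [0, 0, 0], 0.4],
  [[0.0005, -0.001, 0.085], [0, 0, 0], 0.4],
  [[0.0005, -0.001, 0.094], [0, 0, 0], 0.4],
  [[0.0005, -0.001, 0.094], [0, 0, 0], 0.4],
])

```text
clock: 13.93
eef_pos: [466.3, -125.0, 34.7]
tcp_rot: [-3.14, 0.003, 0.071]
contact_force: [-0.8, -0.3, 0.6]
opening: 0.702
```

Call:
send_rows([
  [[0, 0, 0], [0, 0, 0], -0.5],
  [[0, 0, 0], [0, 0, 0], -1],
  [[0, 0, 0], [0, 0, 0], -1],
  [[0, 0, 0], [0, 0, 0], -1],
  [[0, 0, -0.03], [0, 0, 0], -1],
])

```text
clock: 14.35
eef_pos: [464.2, -124.4, 62.3]
tcp_rot: [-3.138, 0.008, 0.071]
contact_force: [-0.2, 0.9, -1.3]
opening: 0.4
```

```bash
python3 - <<'E'
from h import *
s=status.sense();print(s['opening'],s['contact_force'],s['eef_pos'],w2f(s['eef_pos']),s['tcp_rot'])
im,p=snap('wrist','w19')
print(delta(f2w((0,-122,140)),0.0695))
E
```

```text
0.40014857479994476 [-0.20882146  0.87386016 -1.30067129] [ 464.17309414 -124.36330252   62.32972786] [-204.77759221 -343.61724871   62.32972786] [-3.13775448  0.00807717  0.07121847]
(array([ 0.2018, -0.2225, -0.0712]), array([-0.0013,  0.0009,  0.0017]))
```

View pics/w19.png

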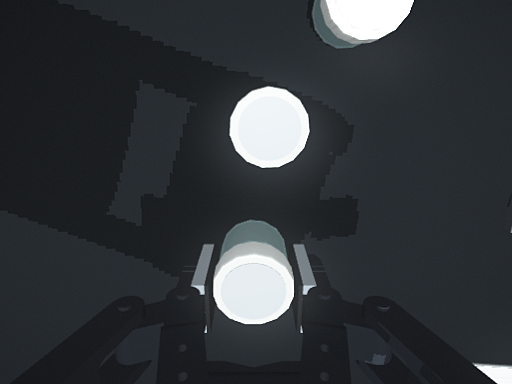

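Call:
send_rows([
  [[0.02, -0.022, -0.03], [0, 0, 0], -1],
  [[0.047, -0.053, -0.05], [0, 0, 0], -1],
  [[0.074, -0.083, -0.065], [0, 0, 0], -1],
  [[0.101, -0.113, -0.071], [0, 0, 0], -1],
  [[0.128, -0.143, -0.071], [0, 0, 0], -1],
])

```text
clock: 14.82
eef_pos: [583.4, 22.7, 143.0]
tcp_rot: [-3.141, -0.004, 0.071]
contact_force: [1.0, -1.1, 0.0]
opening: 0.403
```

```bash
python3 - <<'E'
from h import *
s=status.sense();print(s['opening'])
print(delta(f2w((0,-118,140)),0.0695))
E
```

```text
0.4029837369228469
(array([ 0.0757, -0.0871,  0.0034]), array([-0.0011, -0.0042,  0.001 ]))
```

Call:
send_rows([
  [[0.027, -0.03, 0], [0, -0.002, 0], -1],
  [[0.053, -0.06, 0], [0, -0.004, 0], -1],
  [[0.074, -0.087, 0.003], [0, -0.004, 0], -1],
  [[0.0745, -0.087, 0.003], [0, -0.004, 0], -1],
  [[0.075, -0.087, 0.003], [0, -0.004, 0], -1],
])

```text
clock: 15.23
eef_pos: [652.8, 116.5, 140.8]
tcp_rot: [-3.14, -0.001, 0.073]
contact_force: [-0.7, -0.9, -0.9]
opening: 0.405
```

```bash
python3 - <<'E'
from h import *
s=status.sense();print(s['opening'],w2f(s['eef_pos']))
im,p=snap('wrist','w20')
print(delta(f2w((0,-118,103)),0.0695))
E
```

```text
0.4052386514186084 [ 1.11296654e-01 -1.16449176e+02  1.40778825e+02]
(array([0.0007, 0.0003, 0.0377]), array([-0.0008, -0.0001,  0.0023]))
```

View pics/w20.png

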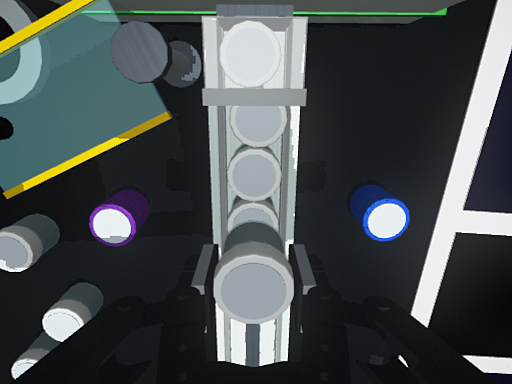

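Call:
send_rows([
  [[0, 0, 0.02], [0, 0, 0], -1],
  [[0, 0, 0.038], [0, 0, 0], -1],
  [[0, 0, 0.038], [0, 0, 0], -1],
  [[0, 0.006, 0.038], [0, 0, 0], -1],
  [[0, 0.018, 0.038], [0, 0, 0], -1],
])

```text
clock: 15.7
eef_pos: [653.2, 97.7, 103.7]
tcp_rot: [-3.139, -0.001, 0.072]
contact_force: [-0.1, 7.5, -1.3]
opening: 0.402
```

```bash
python3 - <<'E'
from h import *
s=status.sense();print(s['opening'],s['contact_force'],w2f(s['eef_pos']))
print(delta(f2w((0,-165,104)),0.0695))
E
```

```text
0.402359429651707 [-0.05892616  7.45924634 -1.32864719] [  -0.81803619 -135.22233263  103.65616199]
(array([ 0.0008,  0.0298, -0.0004]), array([-0.0024, -0.0005,  0.002 ]))
```

Call:
send_rows([
  [[0.0005, 0.012, 0], [0, 0, 0], -1],
  [[0.0005, 0.024, 0], [0, 0, 0], -1],
  [[0.0005, 0.031, 0], [0, 0, 0], -1],
  [[0.0005, 0.031, 0], [0, 0, 0], -1],
  [[0.0005, 0.031, 0.006], [0, 0, 0], -1],
])

```text
clock: 16.12
eef_pos: [657.2, 66.2, 99.8]
tcp_rot: [-3.139, -0.004, 0.07]
contact_force: [0.8, 4.7, -0.1]
opening: 0.401
```

```bash
python3 - <<'E'
from h import *
s=status.sense();print(s['opening'],s['contact_force'],w2f(s['eef_pos']))
im,p=snap('wrist','w21')
print(delta(f2w((0,-166,59)),0.0695))
E
```

```text
0.40115064295095526 [ 0.75696016  4.71299482 -0.06776529] [   0.99146663 -166.91807326   99.76352428]
(array([-0.0001, -0.0004,  0.0387]), array([-0.0027, -0.0019,  0.0012]))
```

View pics/w21.png

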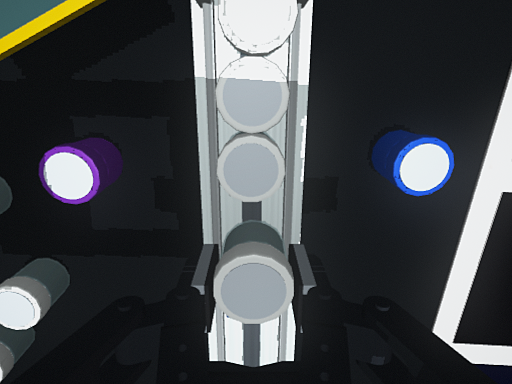

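Gap clear (last pot's rear edge at row 203, held base at ~220). Lower.

Call:
send_rows([
  [[-0.0003, 0, 0.014], [0, 0, 0], -1],
  [[-0.0003, 0, 0.027], [0, 0, 0], -1],
  [[-0.0003, 0, 0.037], [0, 0, 0], -1],
  [[-0.0003, 0, 0.039], [0, 0, 0], -1],
  [[-0.0003, 0, 0.039], [0, 0, 0], -1],
])

```text
clock: 16.58
eef_pos: [655.4, 66.9, 57.6]
tcp_rot: [-3.139, -0.0, 0.071]
contact_force: [-0.8, 4.1, -1.6]
opening: 0.397
```

```bash
python3 - <<'E'
from h import *
s=status.sense();print(s['opening'],s['contact_force'],w2f(s['eef_pos']))
im,p=snap('wrist','w22')
E
```

```text
0.3973113466591713 [-0.79130375  4.06904757 -1.57575702] [  -0.72246291 -166.12227719   57.59208209]
```

View pics/w22.png

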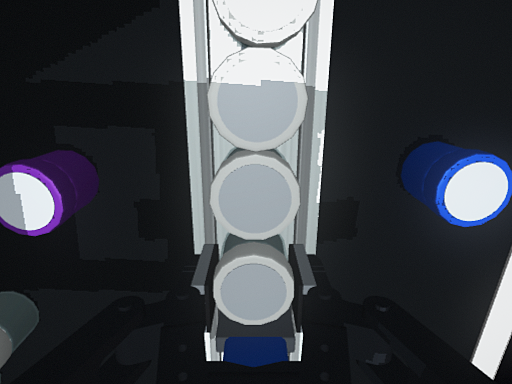

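Call:
send_rows([
  [[0, 0, 0], [0, 0, 0], 0],
  [[0, 0, 0], [0, 0, 0], 0.3],
  [[0, 0, 0], [0, 0, 0], 0.4],
  [[0, 0, -0.03], [0, 0, 0], 0.4],
  [[0, 0, -0.07], [0, 0, 0], 0.4],
])

```text
clock: 17.05
eef_pos: [652.8, 66.1, 124.9]
tcp_rot: [-3.139, 0.007, 0.071]
contact_force: [0.3, -0.4, 0.7]
opening: 0.703
```

```bash
python3 - <<'E'
from h import *
s=status.sense();print(s['opening'],s['contact_force'],w2f(s['eef_pos']))
im,p=snap('wrist','w23')
print(delta((466,-62,130),0.0695))
E
```

```text
0.7030035578108659 [ 0.26643503 -0.38512892  0.73839927] [  -3.38664228 -166.68234427  124.94367711]
(array([-0.2009,  0.1147,  0.0038]), array([-0.0025, -0.0068,  0.0015]))
```

View pics/w23.png

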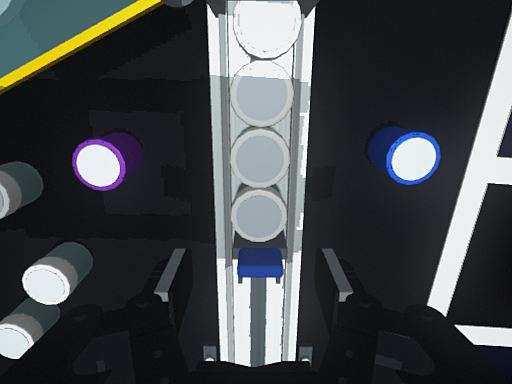

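Call:
send_rows([
  [[-0.034, 0.019, -0.015], [0, -0.004, 0], 0.4],
  [[-0.068, 0.038, -0.015], [0, -0.006, 0], 0.4],
  [[-0.102, 0.058, -0.015], [0, -0.006, 0], 0.4],
  [[-0.136, 0.077, -0.01], [0, -0.006, 0], 0.4],
  [[-0.17, 0.097, -0.005], [0, -0.006, 0], 0.4],
])

```text
clock: 17.52
eef_pos: [494.4, -43.1, 139.6]
tcp_rot: [-3.14, -0.003, 0.072]
contact_force: [0.6, -1.0, -0.8]
opening: 0.703
```

```bash
python3 - <<'E'
from h import *
print(delta((466,-62,130),0.0695))
E
```

```text
(array([-0.0297,  0.0169,  0.0095]), array([-0.0018, -0.0027,  0.002 ]))
```

Call:
send_rows([
  [[-0.028, 0.015, 0.01], [0, -0.003, 0], 0.4],
  [[-0.028, 0.017, 0.01], [0, -0.003, 0], 0.4],
  [[-0.028, 0.017, 0.01], [0, -0.003, 0], 0.4],
  [[-0.028, 0.017, 0.01], [0, -0.003, 0], 0.4],
  [[-0.028, 0.017, 0.01], [0, -0.003, 0], 0.4],
])

```text
clock: 17.93
eef_pos: [469.4, -61.8, 130.1]
tcp_rot: [-3.14, -0.002, 0.072]
contact_force: [0.8, 1.0, 0.0]
opening: 0.698
```

```bash
python3 - <<'E'
from h import *
caps('w24')
E
```

```text
tcp [469.4 -61.8 130.1] [-3.14e+00 -2.00e-03  7.20e-02] v 0.007 F [0.8 1.  0. ] open 0.7
cap px [249.  203.6] d [49.9 50.6] world [466.1 -58.3  40. ] feeder [-198.3 -277.9   40. ]
cap px [307.9 128. ] d [54.2 56.2] world [500.6  -3.7  40. ] feeder [-160.1 -225.7   40. ]
```

View pics/w24.png

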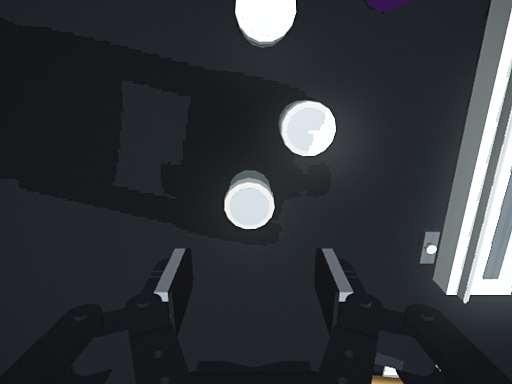

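Call:
send_rows([
  [[-0.003, 0, 0.03], [0, 0, 0], 0.4],
  [[-0.0035, 0, 0.06], [0, 0, 0], 0.4],
  [[-0.0035, 0, 0.085], [0, 0, 0], 0.4],
  [[-0.0035, 0, 0.094], [0, 0, 0], 0.4],
  [[-0.0035, 0, 0.094], [0, 0, 0], 0.4],
])

```text
clock: 18.4
eef_pos: [465.2, -61.2, 34.2]
tcp_rot: [-3.139, 0.002, 0.073]
contact_force: [-1.0, -0.4, -0.2]
opening: 0.697
```

Call:
send_rows([
  [[0, 0, 0], [0, 0, 0], -0.5],
  [[0, 0, 0], [0, 0, 0], -1],
  [[0, 0, 0], [0, 0, 0], -1],
  [[0, 0, 0], [0, 0, 0], -1],
  [[0, 0, -0.03], [0, 0, 0], -1],
])

```text
clock: 18.82
eef_pos: [463.0, -60.9, 61.8]
tcp_rot: [-3.138, 0.008, 0.073]
contact_force: [-0.9, -0.4, -1.6]
opening: 0.403
```

```bash
python3 - <<'E'
from h import *
s=status.sense();print(s['opening'],s['contact_force'],s['eef_pos'],w2f(s['eef_pos']),s['tcp_rot'])
im,p=snap('wrist','w25')
print(delta(f2w((0,-155,140)),0.0695))
E
```

```text
0.4028310070670152 [-0.88274289 -0.41728019 -1.63842239] [462.96388427 -60.91843208  61.82161211] [-201.57801327 -280.24157145   61.82161211] [-3.13825748  0.00761701  0.07313517]
(array([ 0.1987, -0.1254, -0.0718]), array([-0.0018,  0.0003,  0.0036]))
```

View pics/w25.png

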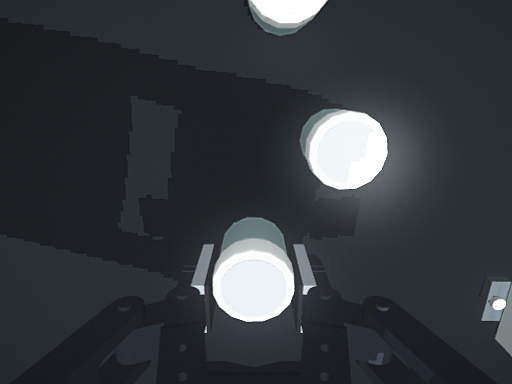

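Call:
send_rows([
  [[0.0, 0, -0.035], [0, 0, 0], -1],
  [[0.025, -0.015, -0.06], [0, 0, 0.003], -1],
  [[0.06, -0.037, -0.07], [0, 0, 0.003], -1],
  [[0.095, -0.06, -0.072], [0, 0, 0.003], -1],
  [[0.13, -0.082, -0.072], [0, 0, 0.003], -1],
])

```text
clock: 19.28
eef_pos: [591.8, 30.4, 143.1]
tcp_rot: [-3.14, -0.004, 0.069]
contact_force: [1.4, -1.2, -1.3]
opening: 0.402
```

```bash
python3 - <<'E'
from h import *
s=status.sense();print(s['opening'])
print(delta(f2w((0,-155,140)),0.0695))
E
```

```text
0.40203412536589944
(array([ 0.0667, -0.0431,  0.0035]), array([-0.0017, -0.0043, -0.0002]))
```

Call:
send_rows([
  [[0.033, -0.021, 0], [0, -0.004, 0], -1],
  [[0.066, -0.043, 0.003], [0, -0.004, 0], -1],
  [[0.066, -0.043, 0.003], [0, -0.004, 0], -1],
  [[0.066, -0.043, 0.003], [0, -0.004, 0], -1],
  [[0.066, -0.043, 0.003], [0, -0.004, 0], -1],
])

```text
clock: 19.7
eef_pos: [654.0, 77.8, 140.5]
tcp_rot: [-3.14, 0.0, 0.07]
contact_force: [-0.4, 1.1, -2.1]
opening: 0.401
```

```bash
python3 - <<'E'
from h import *
s=status.sense();print(s['opening'],w2f(s['eef_pos']))
im,p=snap('wrist','w26')
print(delta(f2w((0,-155,103)),0.0695))
E
```

```text
0.4010959096631355 [  -1.37037966 -155.13048037  140.54657164]
(array([ 0.0017, -0.0005,  0.0376]), array([-0.0014,  0.0005, -0.0003]))
```

View pics/w26.png

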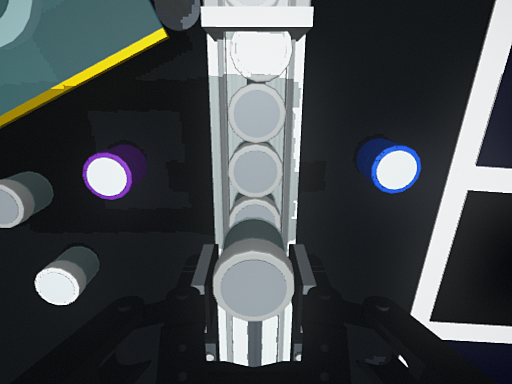

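Call:
send_rows([
  [[0.001, 0, 0.02], [0, 0, 0], -1],
  [[0.0015, 0, 0.038], [0, 0, 0], -1],
  [[0.0015, 0, 0.038], [0, 0, 0], -1],
  [[0.0015, 0.006, 0.038], [0, 0, 0], -1],
  [[0.0015, 0.018, 0.038], [0, 0, 0], -1],
])

```text
clock: 20.17
eef_pos: [656.1, 60.2, 103.6]
tcp_rot: [-3.139, 0.0, 0.069]
contact_force: [-0.6, 6.8, -0.9]
opening: 0.4
```

```bash
python3 - <<'E'
from h import *
s=status.sense();print(s['opening'],s['contact_force'],w2f(s['eef_pos']))
print(delta(f2w((0,-202,104)),0.0695))
E
```

```text
0.3996154672478558 [-0.60631965  6.77931093 -0.92065365] [  -0.50650296 -172.82609922  103.56005069]
(array([ 0.0005,  0.0292, -0.0005]), array([-0.0031,  0.0003, -0.0004]))
```

Call:
send_rows([
  [[0.0005, 0.012, 0], [0, 0, 0], -1],
  [[0.0005, 0.024, 0], [0, 0, 0], -1],
  [[0.0003, 0.03, 0], [0, 0, 0], -1],
  [[0.0, 0.03, 0], [0, 0, 0], -1],
  [[0.0, 0.03, 0.006], [0, 0, 0], -1],
])

```text
clock: 20.58
eef_pos: [659.3, 29.9, 99.6]
tcp_rot: [-3.138, -0.003, 0.068]
contact_force: [-0.8, 3.5, -0.6]
opening: 0.404
```

```bash
python3 - <<'E'
from h import *
s=status.sense();print(s['opening'],s['contact_force'],w2f(s['eef_pos']))
im,p=snap('wrist','w27')
print(delta(f2w((0,-202,59)),0.0695))
E
```

```text
0.4035813144168672 [-0.76091761  3.45347756 -0.57737264] [   0.61069669 -203.3012224    99.57379131]
(array([ 0.0004, -0.0007,  0.0384]), array([-0.0033, -0.0006, -0.001 ]))
```

View pics/w27.png

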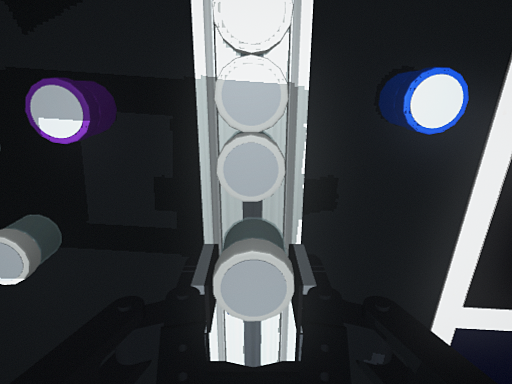

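Call:
send_rows([
  [[0, 0, 0.014], [0, 0, 0], -1],
  [[0, 0, 0.027], [0, 0, 0], -1],
  [[0, 0, 0.037], [0, 0, 0], -1],
  [[0, 0, 0.039], [0, 0, 0], -1],
  [[0, 0, 0.039], [0, 0, 0], -1],
])

```text
clock: 21.05
eef_pos: [657.6, 30.6, 57.3]
tcp_rot: [-3.138, 0.001, 0.069]
contact_force: [-0.5, 4.2, -1.3]
opening: 0.401
```

```bash
python3 - <<'E'
from h import *
s=status.sense();print(s['opening'],s['contact_force'],w2f(s['eef_pos']))
im,p=snap('wrist','w28')
E
```

```text
0.4007192985401925 [-0.54000606  4.19473701 -1.28717407] [  -1.06616828 -202.43922191   57.27885326]
```

View pics/w28.png

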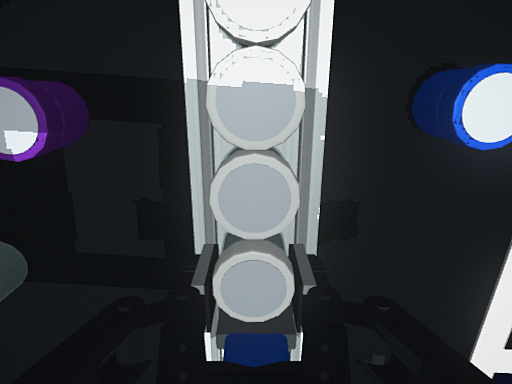

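Call:
send_rows([
  [[0, 0, 0], [0, 0, 0], 0],
  [[0, 0, 0], [0, 0, 0], 0.3],
  [[0, 0, 0], [0, 0, 0], 0.4],
  [[0, 0, -0.03], [0, 0, 0], 0.4],
  [[0, 0, -0.07], [0, 0, 0], 0.4],
])

```text
clock: 21.52
eef_pos: [655.2, 29.9, 124.9]
tcp_rot: [-3.138, 0.008, 0.069]
contact_force: [0.5, 0.5, -0.0]
opening: 0.695
```

```bash
python3 - <<'E'
from h import *
s=status.sense();print(s['opening'],s['contact_force'],w2f(s['eef_pos']))
im,p=snap('wrist','w29')
print(delta((500.5,-6,130),0.0695))
E
```

```text
0.6948170650558866 [ 0.49244628  0.45540669 -0.02663711] [  -3.49885687 -202.96895013  124.89029318]
(array([-0.1623,  0.025 ,  0.0044]), array([-0.0028, -0.0055, -0.0008]))
```

View pics/w29.png

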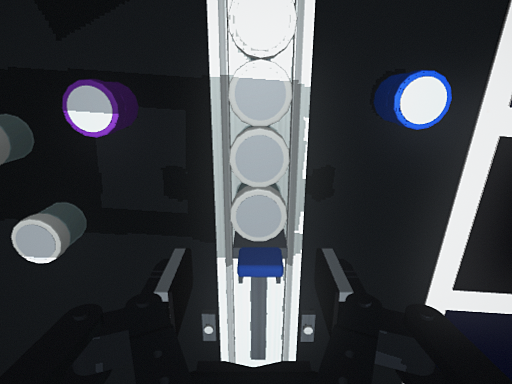

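Third one in, line tight, follower tab at (259,262). Next spare (white, at (40,238)).

Call:
send_rows([
  [[-0.04, 0.006, -0.015], [0, -0.004, 0], 0.4],
  [[-0.08, 0.012, -0.015], [0, -0.006, 0], 0.4],
  [[-0.12, 0.018, -0.01], [0, -0.006, 0], 0.4],
  [[-0.158, 0.025, 0], [0, -0.006, 0], 0.4],
  [[-0.161, 0.025, 0], [0, -0.006, 0], 0.4],
])

```text
clock: 21.98
eef_pos: [493.1, -7.0, 132.4]
tcp_rot: [-3.139, 0.009, 0.068]
contact_force: [-0.6, 0.4, -0.6]
opening: 0.697
```

Call:
send_rows([
  [[0, 0, 0], [0, 0, 0], 0.4],
  [[0, 0, 0], [0, 0, 0], 0.4],
  [[0, 0, 0], [0, 0, 0], 0.4],
  [[0, 0, 0], [0, 0, 0], 0.4],
  [[0, 0, 0], [0, 0, 0], 0.4],
])

```text
clock: 22.4
eef_pos: [494.5, -6.9, 132.6]
tcp_rot: [-3.139, 0.008, 0.069]
contact_force: [-0.3, 0.0, -0.3]
opening: 0.698
```

```bash
python3 - <<'E'
from h import *
caps('w30')
E
```

```text
tcp [494.5  -6.9 132.6] [-3.139  0.008  0.069] v 0.009 F [-0.3  0.  -0.3] open 0.7
cap px [264.  203.5] d [47.  49.2] world [500.9  -3.4  40. ] feeder [-159.8 -225.5   40. ]
cap px [220.2 102.2] d [54.  57.1] world [467.5  63.3  40. ] feeder [-188.4 -156.6   40. ]
cap px [352.9  64.2] d [44.8 50.4] world [548.3  91.4  40. ] feeder [-105.9 -134.2   40. ]
```

View pics/w30.png

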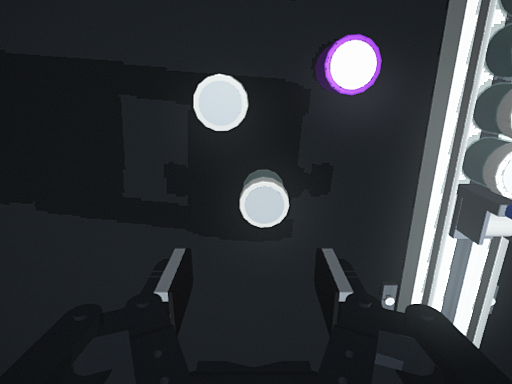

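Call:
send_rows([
  [[0.0065, -0.0005, 0.03], [0, -0.008, 0], 0.4],
  [[0.0065, -0.0005, 0.06], [0, -0.008, 0], 0.4],
  [[0.0065, -0.0005, 0.085], [0, -0.008, 0], 0.4],
  [[0.0065, -0.0005, 0.096], [0, -0.008, 0], 0.4],
  [[0.0065, -0.0005, 0.096], [0, -0.008, 0], 0.4],
])

```text
clock: 22.87
eef_pos: [498.5, -5.6, 34.3]
tcp_rot: [-3.138, 0.021, 0.069]
contact_force: [-0.4, -0.2, -0.4]
opening: 0.699
```

Call:
send_rows([
  [[0, 0, 0], [0, 0, 0], -0.5],
  [[0, 0, 0], [0, 0, 0], -1],
  [[0, 0, 0], [0, 0, 0], -1],
  [[0, 0, 0], [0, 0, 0], -1],
  [[0, 0, -0.03], [0, 0, 0], -1],
])

```text
clock: 23.28
eef_pos: [496.4, -5.6, 61.7]
tcp_rot: [-3.138, 0.027, 0.069]
contact_force: [-0.9, -0.5, -1.0]
opening: 0.401
```

```bash
python3 - <<'E'
from h import *
s=status.sense();print(s['opening'],s['contact_force'],s['eef_pos'],w2f(s['eef_pos']),s['tcp_rot'])
im,p=snap('wrist','w31')
print(delta(f2w((0,-192,140)),0.0695))
E
```

```text
0.40112871330787064 [-0.89801182 -0.48894046 -1.01954813] [496.44286356  -5.61053796  61.7108557 ] [-164.33905247 -227.3921154    61.7108557 ] [-3.13795329  0.02682638  0.06887752]
(array([ 0.1592, -0.0361, -0.0746]), array([-0.003 ,  0.0188, -0.0007]))
```

View pics/w31.png

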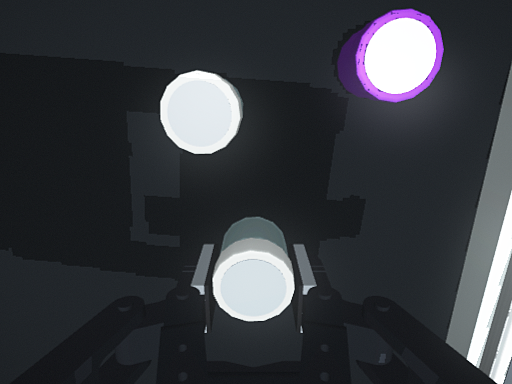

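Call:
send_rows([
  [[0.0, 0, -0.035], [0, 0.006, 0], -1],
  [[0.03, -0.006, -0.06], [0, 0.006, 0], -1],
  [[0.068, -0.015, -0.07], [0, 0.006, 0], -1],
  [[0.107, -0.024, -0.074], [0, 0.006, 0], -1],
  [[0.146, -0.033, -0.074], [0, 0.006, 0], -1],
])

```text
clock: 23.75
eef_pos: [647.8, 37.7, 143.0]
tcp_rot: [-3.139, 0.008, 0.069]
contact_force: [0.8, -0.2, -0.7]
opening: 0.4
```

```bash
python3 - <<'E'
from h import *
s=status.sense();print(s['opening'])
print(delta(f2w((0,-192,140)),0.0695))
E
```

```text
0.40008464595288185
(array([ 0.0103, -0.0027,  0.0029]), array([-0.0029,  0.0079, -0.001 ]))
```

Call:
send_rows([
  [[0.009, -0.002, 0], [0, 0, 0], -1],
  [[0.009, -0.002, 0.003], [0, 0, 0], -1],
  [[0.009, -0.002, 0.003], [0, 0, 0], -1],
  [[0.009, -0.002, 0.003], [0, 0, 0], -1],
  [[0.009, -0.002, 0.003], [0, 0, 0], -1],
])

```text
clock: 24.17
eef_pos: [655.1, 39.9, 139.8]
tcp_rot: [-3.139, 0.009, 0.068]
contact_force: [-0.8, -0.1, -0.5]
opening: 0.405
```

```bash
python3 - <<'E'
from h import *
s=status.sense();print(s['opening'],w2f(s['eef_pos']),s['tcp_rot'])
im,p=snap('wrist','w32')
print(delta(f2w((0,-192,103)),0.0695))
E
```

```text
0.4053515876371877 [  -2.8582224  -193.03020815  139.82733364] [-3.13880678  0.00927307  0.06822619]
(array([ 0.0029, -0.001 ,  0.0369]), array([-0.0028,  0.0089, -0.0014]))
```

View pics/w32.png

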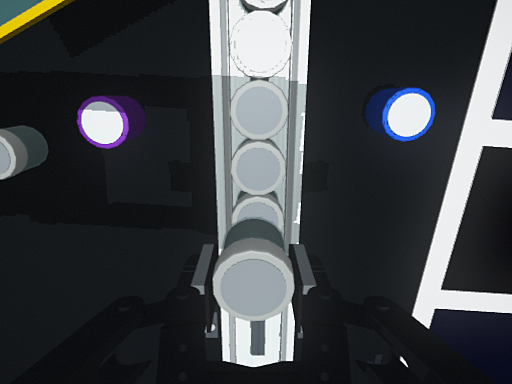

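Call:
send_rows([
  [[0.002, -0.001, 0.018], [0, 0.003, 0], -1],
  [[0.0035, -0.001, 0.037], [0, 0.005, 0], -1],
  [[0.0035, -0.001, 0.037], [0, 0.005, 0], -1],
  [[0.0035, 0.006, 0.037], [0, 0.005, 0], -1],
  [[0.0035, 0.018, 0.037], [0, 0.005, 0], -1],
])

```text
clock: 24.63
eef_pos: [659.5, 23.3, 103.6]
tcp_rot: [-3.137, 0.004, 0.069]
contact_force: [0.1, 8.3, -1.8]
opening: 0.4
```

```bash
python3 - <<'E'
from h import *
s=status.sense();print(s['opening'],s['contact_force'],w2f(s['eef_pos']),s['tcp_rot'])
print(delta(f2w((0,-238,104)),0.0695))
E
```

```text
0.40017587548623806 [ 0.10670122  8.3404413  -1.83550391] [   0.28151507 -209.90592743  103.5909203 ] [-3.13697719  0.00413203  0.06850359]
(array([-0.0003,  0.0281, -0.0005]), array([-0.0046,  0.0041, -0.001 ]))
```

Call:
send_rows([
  [[0, 0.012, 0], [0, 0, 0], -1],
  [[0, 0.022, 0], [0, 0, 0], -1],
  [[-0.0005, 0.029, 0], [0, 0, 0], -1],
  [[-0.0005, 0.029, 0], [0, 0, 0], -1],
  [[-0.0005, 0.029, 0.006], [0, 0, 0], -1],
])

```text
clock: 25.05
eef_pos: [662.1, -6.1, 99.7]
tcp_rot: [-3.137, 0.001, 0.067]
contact_force: [0.3, 3.4, -0.0]
opening: 0.404
```

```bash
python3 - <<'E'
from h import *
s=status.sense();print(s['opening'],s['contact_force'],w2f(s['eef_pos']))
im,p=snap('wrist','w33')
print(delta(f2w((0,-238,59)),0.0695))
E
```

```text
0.4041621585142946 [ 0.2615274   3.44867768 -0.03073261] [   0.90685885 -239.35030039   99.66056472]
(array([ 0.0002, -0.0008,  0.0386]), array([-0.0049,  0.003 , -0.0016]))
```

View pics/w33.png

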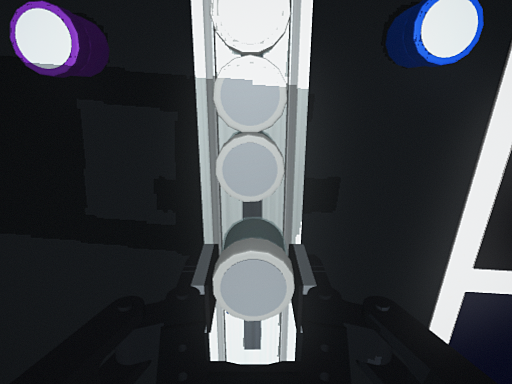

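Call:
send_rows([
  [[0, 0, 0.014], [0, 0, 0], -1],
  [[0, 0, 0.027], [0, 0, 0], -1],
  [[0, 0, 0.037], [0, 0, 0], -1],
  [[0, 0, 0.039], [0, 0, 0], -1],
  [[0, 0, 0.039], [0, 0, 0], -1],
])

```text
clock: 25.52
eef_pos: [660.2, -5.2, 56.9]
tcp_rot: [-3.136, 0.005, 0.068]
contact_force: [-1.1, 3.5, -1.8]
opening: 0.399
```

```bash
python3 - <<'E'
from h import *
s=status.sense();print(s['opening'],s['contact_force'],w2f(s['eef_pos']))
im,p=snap('wrist','w34')
E
```

```text
0.3990351716815971 [-1.06410753  3.47721611 -1.81905896] [  -0.97121292 -238.39057179   56.91392862]
```

View pics/w34.png

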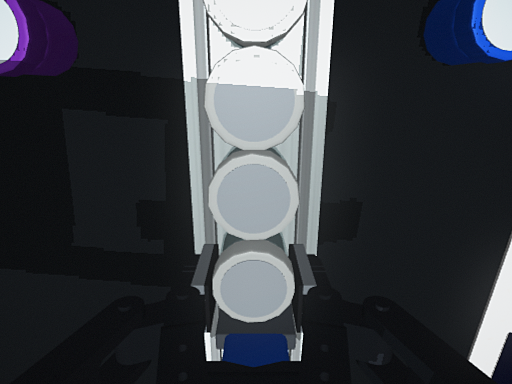

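Call:
send_rows([
  [[0, 0, 0], [0, 0, 0], 0],
  [[0, 0, 0], [0, 0, 0], 0.3],
  [[0, 0, 0], [0, 0, 0], 0.4],
  [[0, 0, -0.03], [0, 0, 0], 0.4],
  [[0, 0, -0.07], [0, 0, 0], 0.4],
])

```text
clock: 25.98
eef_pos: [658.0, -6.0, 124.5]
tcp_rot: [-3.136, 0.012, 0.068]
contact_force: [0.1, -0.4, 1.5]
opening: 0.696
```

```bash
python3 - <<'E'
from h import *
s=status.sense();print(s['opening'],s['contact_force'],w2f(s['eef_pos']))
im,p=snap('wrist','w35')
print(delta((467,60.5,135),0.0695))
E
```

```text
0.6963756162768089 [ 0.07179965 -0.35537135  1.45074006] [  -3.17339544 -238.97766782  124.46355624]
(array([-1.916e-01, -7.980e-02,  1.000e-04]), array([-0.0042, -0.0015, -0.0013]))
```

View pics/w35.png

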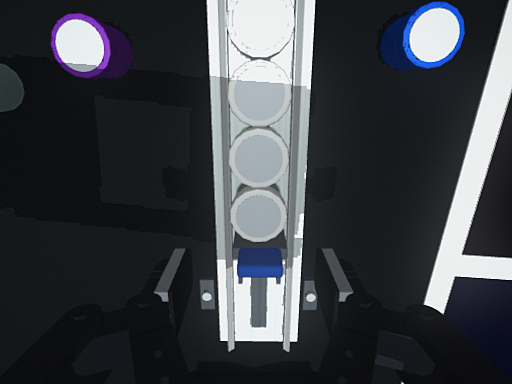

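Call:
send_rows([
  [[-0.037, -0.015, -0.015], [0, 0, 0], 0.4],
  [[-0.075, -0.03, -0.015], [0, 0, 0], 0.4],
  [[-0.112, -0.046, -0.01], [0, 0, 0], 0.4],
  [[-0.15, -0.062, 0], [0, 0, 0], 0.4],
  [[-0.187, -0.078, 0], [0, 0, 0], 0.4],
])

```text
clock: 26.45
eef_pos: [469.5, 59.0, 134.4]
tcp_rot: [-3.138, -0.001, 0.068]
contact_force: [0.2, 0.2, -0.4]
opening: 0.701
```

Call:
send_rows([
  [[-0.012, -0.007, 0], [0, 0, 0], 0.4],
  [[-0.012, -0.007, 0], [0, 0, 0], 0.4],
  [[-0.012, -0.007, 0], [0, 0, 0], 0.4],
  [[-0.012, -0.007, 0], [0, 0, 0], 0.4],
  [[-0.012, -0.007, 0], [0, 0, 0], 0.4],
])

```text
clock: 26.87
eef_pos: [458.8, 64.9, 134.8]
tcp_rot: [-3.138, -0.003, 0.067]
contact_force: [0.7, 0.7, -0.1]
opening: 0.699
```

```bash
python3 - <<'E'
from h import *
caps('w36')
E
```

```text
tcp [458.8  64.9 134.8] [-3.138e+00 -3.000e-03  6.700e-02] v 0.006 F [ 0.7  0.7 -0.1] open 0.7
cap px [264.6 207.2] d [49. 50.] world [467.1  64.9  40. ] feeder [-188.7 -155.    40. ]
cap px [383.7 179.3] d [37.8 42.7] world [548.4  91.1  40. ] feeder [-105.8 -134.5   40. ]
```

View pics/w36.png

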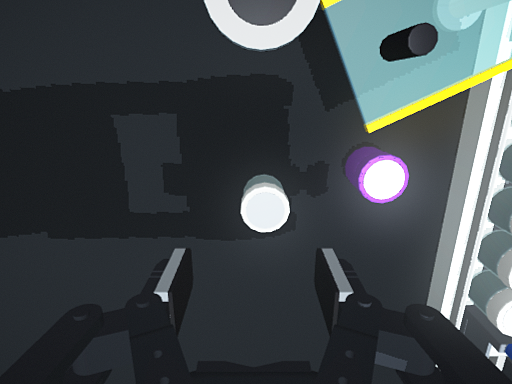

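Call:
send_rows([
  [[0.008, 0.0035, 0.03], [0, 0, 0], 0.4],
  [[0.008, 0.0035, 0.06], [0, 0, 0], 0.4],
  [[0.008, 0.0035, 0.085], [0, 0, 0], 0.4],
  [[0.008, 0.0035, 0.0985], [0, 0, 0], 0.4],
  [[0.008, 0.0035, 0.0985], [0, 0, 0], 0.4],
])

```text
clock: 27.33
eef_pos: [465.9, 61.7, 33.4]
tcp_rot: [-3.138, 0.002, 0.067]
contact_force: [0.0, -0.1, -0.5]
opening: 0.702
```

Call:
send_rows([
  [[0, 0, 0], [0, 0, 0], -0.5],
  [[0, 0, 0], [0, 0, 0], -1],
  [[0, 0, 0], [0, 0, 0], -1],
  [[0, 0, 0], [0, 0, 0], -1],
  [[0, 0, -0.03], [0, 0, 0], -1],
])

```text
clock: 27.75
eef_pos: [463.6, 61.2, 60.9]
tcp_rot: [-3.138, 0.008, 0.066]
contact_force: [-0.3, 0.2, -0.9]
opening: 0.402
```

```bash
python3 - <<'E'
from h import *
s=status.sense();print(s['opening'],s['contact_force'],s['eef_pos'],w2f(s['eef_pos']),s['tcp_rot'])
im,p=snap('wrist','w37')
print(delta(f2w((0,-228,145)),0.0695))
E
```

```text
0.40189426721584637 [-0.30284115  0.24880653 -0.85072037] [463.59964128  61.23722799  60.91515879] [-192.46080571 -158.42496339   60.91515879] [-3.13844054  0.00763941  0.06638227]
(array([ 0.1892,  0.0689, -0.078 ]), array([-0.0036,  0.    , -0.0031]))
```

View pics/w37.png

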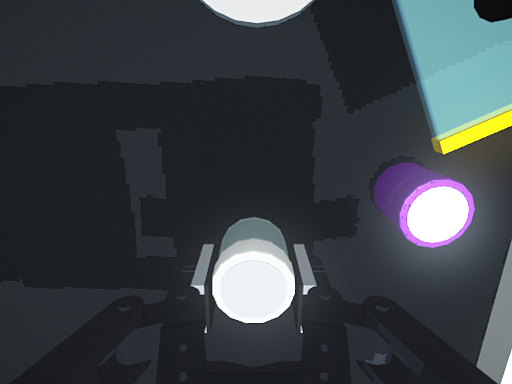

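Call:
send_rows([
  [[0.0, 0, -0.04], [0, 0, 0], -1],
  [[0.015, 0.005, -0.07], [0, 0, 0.002], -1],
  [[0.05, 0.018, -0.078], [0, 0, 0.003], -1],
  [[0.088, 0.032, -0.078], [0, 0, 0.003], -1],
  [[0.126, 0.046, -0.078], [0, 0, 0.003], -1],
])

```text
clock: 28.22
eef_pos: [598.3, 23.5, 147.9]
tcp_rot: [-3.138, -0.005, 0.064]
contact_force: [0.6, 0.4, -1.2]
opening: 0.399
```

```bash
python3 - <<'E'
from h import *
s=status.sense();print(s['opening'])
print(delta(f2w((0,-228,142)),0.0695))
E
```

```text
0.3986081322826079
(array([0.0608, 0.0223, 0.0061]), array([-0.0035, -0.0046, -0.0054]))
```

Call:
send_rows([
  [[0.034, 0.012, 0.002], [0, -0.003, -0.003], -1],
  [[0.0605, 0.022, 0.006], [0, -0.003, -0.005], -1],
  [[0.0605, 0.022, 0.006], [0, -0.003, -0.005], -1],
  [[0.0605, 0.022, 0.006], [0, -0.003, -0.005], -1],
  [[0.0605, 0.022, 0.006], [0, -0.003, -0.005], -1],
])

```text
clock: 28.63
eef_pos: [659.2, 5.5, 142.3]
tcp_rot: [-3.138, -0.001, 0.069]
contact_force: [-0.6, 0.7, 0.1]
opening: 0.403
```

```bash
python3 - <<'E'
from h import *
s=status.sense();print(s['opening'],w2f(s['eef_pos']),s['tcp_rot'])
im,p=snap('wrist','w38')
print(delta(f2w((0,-228,103)),0.0695))
E
```

```text
0.4032698079392183 [  -1.17702835 -227.56957335  142.25141031] [-3.13797122e+00 -8.13154461e-04  6.88725008e-02]
(array([0.0014, 0.0008, 0.0393]), array([-0.0036, -0.0008, -0.0003]))
```

View pics/w38.png

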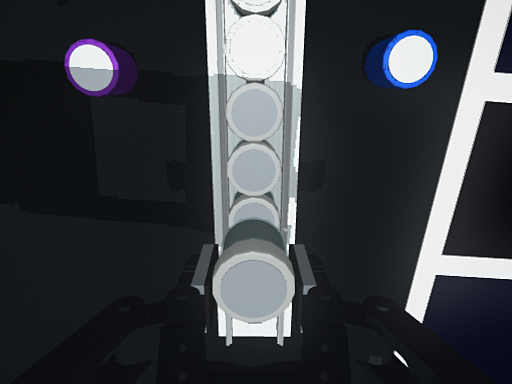

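Call:
send_rows([
  [[0.001, 0.001, 0.02], [0, 0, 0], -1],
  [[0.001, 0.001, 0.0395], [0, 0, 0], -1],
  [[0.001, 0.001, 0.0395], [0, 0, 0], -1],
  [[0.001, 0.006, 0.0395], [0, 0, 0], -1],
  [[0.001, 0.018, 0.0395], [0, 0, 0], -1],
])

```text
clock: 29.1
eef_pos: [660.8, -10.4, 103.8]
tcp_rot: [-3.136, -0.001, 0.07]
contact_force: [-1.1, 8.5, -1.3]
opening: 0.404
```

```bash
python3 - <<'E'
from h import *
s=status.sense();print(s['opening'],s['contact_force'],w2f(s['eef_pos']),s['tcp_rot'])
print(delta(f2w((0,-274,104)),0.0695))
E
```

```text
0.4040702968070473 [-1.05194566  8.49659341 -1.32916521] [  -0.7032924  -243.60650656  103.78641958] [-3.13634739e+00 -8.14500020e-04  7.02798699e-02]
(array([ 0.0007,  0.0304, -0.0004]), array([-0.0052, -0.0008,  0.0008]))
```

Call:
send_rows([
  [[0.0003, 0.012, 0], [0, 0, 0], -1],
  [[0.0003, 0.022, 0], [0, 0, 0], -1],
  [[0.0003, 0.031, 0], [0, 0, 0], -1],
  [[0.0, 0.031, 0], [0, 0, 0], -1],
  [[0.0, 0.031, 0.006], [0, 0, 0], -1],
])

```text
clock: 29.52
eef_pos: [664.3, -41.5, 100.0]
tcp_rot: [-3.136, -0.004, 0.069]
contact_force: [0.2, 3.6, -0.3]
opening: 0.404
```

```bash
python3 - <<'E'
from h import *
s=status.sense();print(s['opening'],s['contact_force'],w2f(s['eef_pos']))
im,p=snap('wrist','w39')
print(delta(f2w((0,-274,58)),0.0695))
E
```

```text
0.4036865736228541 [ 0.18969304  3.61019227 -0.26886755] [   0.58563099 -274.87495847  100.010562  ]
(array([ 0.0003, -0.0002,  0.0399]), array([-0.0056, -0.0022,  0.0003]))
```

View pics/w39.png

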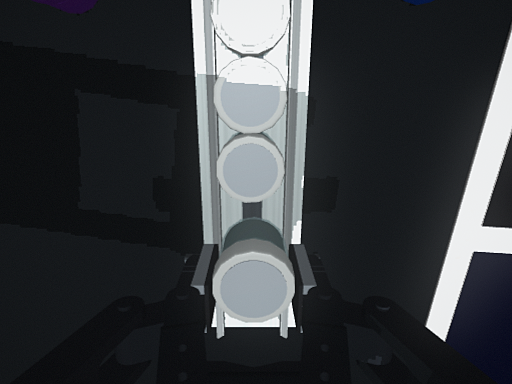

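Call:
send_rows([
  [[0, 0, 0.014], [0, 0, 0], -1],
  [[0, 0, 0.027], [0, 0, 0], -1],
  [[0, 0, 0.037], [0, 0, 0], -1],
  [[0, 0, 0.0395], [0, 0, 0], -1],
  [[0, 0, 0.0395], [0, 0, 0], -1],
])

```text
clock: 29.98
eef_pos: [662.4, -40.5, 56.6]
tcp_rot: [-3.136, 0.0, 0.07]
contact_force: [-0.3, 4.4, 0.2]
opening: 0.406
```

```bash
python3 - <<'E'
from h import *
s=status.sense();print(s['opening'],s['contact_force'],w2f(s['eef_pos']))
im,p=snap('wrist','w40')
E
```

```text
0.40584721425034387 [-0.34308559  4.43729621  0.21069234] [  -1.20293186 -273.75130942   56.64349907]
```

View pics/w40.png

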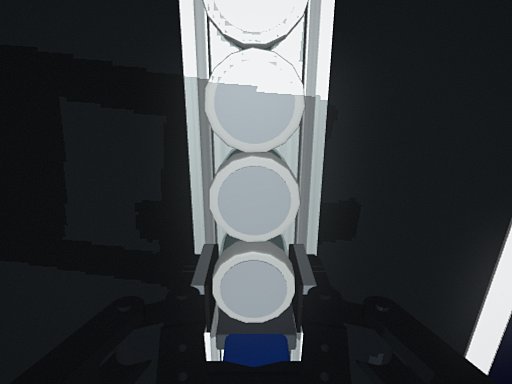

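Call:
send_rows([
  [[0, 0, 0], [0, 0, 0], 0],
  [[0, 0, 0], [0, 0, 0], 0.3],
  [[0, 0, 0], [0, 0, 0], 0.4],
  [[0, 0, -0.03], [0, 0, 0], 0.4],
  [[0, 0, -0.07], [0, 0, 0], 0.4],
])

```text
clock: 30.45
eef_pos: [660.1, -41.3, 124.4]
tcp_rot: [-3.135, 0.007, 0.07]
contact_force: [1.8, 0.8, 0.3]
opening: 0.697
```

```bash
python3 - <<'E'
from h import *
s=status.sense();print(s['opening'],s['contact_force'],w2f(s['eef_pos']))
im,p=snap('wrist','w41')
k=np.array([65,-55]);c,sn=np.cos(-2),np.sin(-2); kk=(c*k[0]-sn*k[1]-55,sn*k[0]+c*k[1]-20); print(kk,f2w((*kk,105)))
print(delta(f2w((*kk,170)),0.0695))
E
```

```text
0.6967033443656484 [1.83230505 0.77567645 0.2525957 ] [  -3.56913982 -274.35513531  124.38191594]
(np.float64(-132.06090285097673), np.float64(-56.21625673357648)) [516.75594166 167.39360185 105.        ]
(array([-0.1336, -0.2191, -0.035 ]), array([-0.0045, -0.0068,  0.0006]))
```

View pics/w41.png

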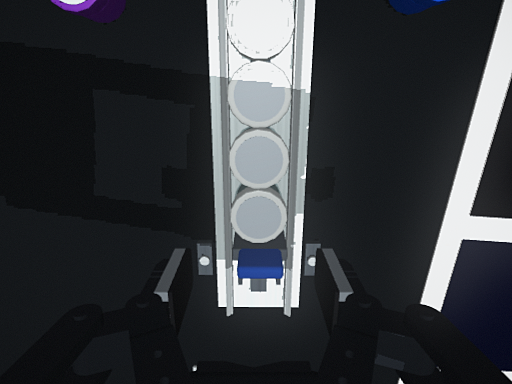

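Call:
send_rows([
  [[-0.02, -0.033, -0.02], [0, -0.004, 0], 0],
  [[-0.041, -0.067, -0.03], [0, -0.006, 0], 0],
  [[-0.062, -0.101, -0.035], [0, -0.006, 0], 0],
  [[-0.083, -0.135, -0.035], [0, -0.006, 0], 0],
  [[-0.104, -0.17, -0.035], [0, -0.006, 0], 0],
])

```text
clock: 30.92
eef_pos: [549.2, 121.3, 171.2]
tcp_rot: [-3.137, -0.003, 0.069]
contact_force: [-0.1, 1.2, -0.8]
opening: 0.503
```

```bash
python3 - <<'E'
from h import *
print(delta((516.3,167.5,165),0.0695))
E
```

```text
(array([-0.0296, -0.0483,  0.0063]), array([-0.0045, -0.0035, -0.0002]))
```

Call:
send_rows([
  [[-0.018, -0.029, 0], [-0.003, -0.003, 0], 0],
  [[-0.0285, -0.048, 0.005], [-0.004, -0.003, 0], 0],
  [[-0.0285, -0.048, 0.005], [-0.004, -0.003, 0], 0],
  [[-0.0285, -0.048, 0.005], [-0.004, -0.003, 0], 0],
  [[-0.0285, -0.048, 0.005], [-0.004, -0.003, 0], 0],
])

```text
clock: 31.33
eef_pos: [518.2, 166.9, 166.7]
tcp_rot: [-3.141, -0.002, 0.07]
contact_force: [0.5, -0.3, -0.3]
opening: 0.502
```

```bash
python3 - <<'E'
from h import *
im,p=snap('wrist','w42')
print(delta((516.3,167.5,115),0.0695), status.sense()['eef_pos'], w2p('wrist',(516.5,167.5,120),p))
E
```

```text
(array([-0.002 , -0.001 ,  0.0516]), array([-0.0004, -0.0015, -0.0006])) [518.31925565 166.59560498 166.61631654] [250.69224749 234.80087858]
```

View pics/w42.png

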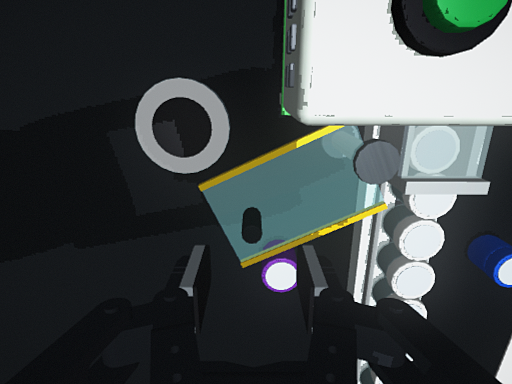

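Knob (252,225), between the jaws. Descend and grip.

Call:
send_rows([
  [[-0.001, -0.001, 0.025], [0, 0, 0], 0],
  [[-0.001, -0.001, 0.05], [0, 0, 0], 0],
  [[-0.001, -0.001, 0.05], [0, 0, 0], -0.3],
  [[-0.001, -0.001, 0.05], [0, 0, 0], -1],
  [[-0.001, -0.001, 0.05], [0, 0, 0], -1],
], squeeze=25)

```text
clock: 31.8
eef_pos: [517.2, 166.7, 117.1]
tcp_rot: [3.141, 0.0, 0.068]
contact_force: [1.8, 1.3, -6.3]
opening: 0.126
```

```bash
python3 - <<'E'
from h import *
s=status.sense();print(s['opening'],s['contact_force'],s['eef_pos'],w2f(s['eef_pos']))
e=s['eef_pos']
k=np.array([65,-55])
def K(f):
    c,sn=np.cos(-f),np.sin(-f); return np.array([c*k[0]-sn*k[1]-55,sn*k[0]+c*k[1]-20])
for f in np.arange(1.8,-.06,-.2): print(round(f,2),delta(f2w((*K(f),e[2])),0.0695)[0])
E
```

```text
0.12570109767039647 [ 1.81040635  1.3384552  -6.27834607] [517.24969355 166.68849611 117.09671946] [-131.61730836  -56.95394839  117.09671946]
1.8 [0.0083 0.0138 0.    ]
1.6 [0.0198 0.0264 0.    ]
1.4 [0.0335 0.0364 0.    ]
1.2 [0.049  0.0435 0.    ]
1.0 [0.0655 0.0474 0.    ]
0.8 [0.0825 0.0479 0.    ]
0.6 [ 0.0993  0.045  -0.    ]
0.4 [ 0.1151  0.0388 -0.    ]
0.2 [ 0.1294  0.0297 -0.    ]
0.0 [ 0.1416  0.0178 -0.    ]
```

Call:
send_rows([
  [[0.0083, 0.0138, 0], [0, 0, 0], -1],
  [[0.0198, 0.0264, 0], [0, 0, 0], -1],
  [[0.0335, 0.0364, 0], [0, 0, 0], -1],
  [[0.049, 0.0435, 0], [0, 0, 0], -1],
  [[0.0655, 0.0474, 0], [0, 0, 0], -1],
])

```text
clock: 32.22
eef_pos: [584.5, 121.3, 117.4]
tcp_rot: [3.139, 0.005, 0.068]
contact_force: [-3.9, -0.4, -5.7]
opening: 0.127
```

```bash
python3 - <<'E'
from h import *
s=status.sense();print(s['opening'],s['contact_force'],s['eef_pos'],w2f(s['eef_pos']))
k=np.array([65,-55])
def K(f):
    c,sn=np.cos(-f),np.sin(-f); return np.array([c*k[0]-sn*k[1]-55,sn*k[0]+c*k[1]-20])
for f in (.8,.6,.4,.2,0,-.03): print(round(f,2),delta(f2w((*K(f),117)),0.0695))
E
```

```text
0.12650131942089834 [-3.90331826 -0.42780787 -5.71999864] [584.47473391 121.28482006 117.39903781] [ -67.70757528 -106.91639295  117.39903781]
0.8 (array([ 0.0185, -0.002 ,  0.0003]), array([ 0.0025,  0.0046, -0.0018]))
0.6 (array([ 0.0353, -0.0049,  0.0002]), array([ 0.0025,  0.0046, -0.0018]))
0.4 (array([ 0.0511, -0.011 ,  0.0001]), array([ 0.0025,  0.0046, -0.0018]))
0.2 (array([ 0.0655, -0.0202,  0.    ]), array([ 0.0025,  0.0046, -0.0018]))
0 (array([ 0.0777, -0.0321, -0.    ]), array([ 0.0025,  0.0046, -0.0018]))
-0.03 (array([ 0.0793, -0.034 , -0.    ]), array([ 0.0025,  0.0046, -0.0018]))
```

Call:
send_rows([
  [[0.0185, -0.002, 0], [0, 0, 0], -1],
  [[0.0353, -0.0049, 0], [0, 0, 0], -1],
  [[0.0511, -0.011, 0], [0, 0, 0], -1],
  [[0.0655, -0.0202, 0], [0, 0, 0], -1],
  [[0.0777, -0.0321, 0], [0, 0, 0], -1],
])

```text
clock: 32.63
eef_pos: [660.7, 157.2, 118.0]
tcp_rot: [3.138, 0.005, 0.067]
contact_force: [-8.2, -15.6, 0.1]
opening: 0.124
```

```bash
python3 - <<'E'
from h import *
s=status.sense();print(s['opening'],s['contact_force'],s['eef_pos'],w2f(s['eef_pos']))
k=np.array([65,-55])
def K(f):
    c,sn=np.cos(-f),np.sin(-f); return np.array([c*k[0]-sn*k[1]-55,sn*k[0]+c*k[1]-20])
for f in (0,-.03): print(round(f,2),delta(f2w((*K(f),117)),0.0695))
E
```

```text
0.12359523898341394 [ -8.1605643  -15.56359185   0.0888894 ] [660.68504462 157.23452201 118.02206908] [ 10.81524545 -76.34583271 118.02206908]
0 (array([-0.0008, -0.0013,  0.001 ]), array([ 0.0039,  0.0053, -0.0026]))
-0.03 (array([ 0.0008, -0.0033,  0.001 ]), array([ 0.0039,  0.0053, -0.0026]))
```

Call:
send_rows([
  [[0.0008, -0.0015, 0], [0, 0, 0], -1],
  [[0.0008, -0.0015, 0], [0, 0, 0], -1],
  [[0.0008, -0.0015, 0], [0, 0, 0], -1],
  [[0.0004, -0.0008, 0], [0, 0, 0], -0.4],
  [[0.0004, -0.0008, 0], [0, 0, 0], 0],
])

```text
clock: 33.05
eef_pos: [662.2, 157.9, 119.5]
tcp_rot: [3.138, 0.003, 0.067]
contact_force: [0.0, 0.1, 0.7]
opening: 0.4
```

Call:
send_rows([
  [[0, 0, 0], [0, 0, 0], 0],
  [[0, 0, -0.03], [0, 0, 0], 0],
  [[0, 0, -0.06], [0, 0, 0], 0],
  [[0, 0, -0.1], [0, 0, 0], -0.5],
  [[0, 0, -0.14], [0, 0, 0], -1],
])

```text
clock: 33.47
eef_pos: [662.6, 158.3, 261.7]
tcp_rot: [3.138, 0.002, 0.067]
contact_force: [1.7, -0.2, -0.2]
opening: 0.226
```

```bash
python3 - <<'E'
from h import *
s=status.sense();print(s['opening'],s['contact_force'],s['eef_pos'],w2f(s['eef_pos']))
im,p=snap('wrist','w43'); im2=im.copy()
k=np.array([65,-55])
for f in (0,.05):
    c,sn=np.cos(-f),np.sin(-f); a=(c*k[0]-sn*k[1]-55,sn*k[0]+c*k[1]-20,120); print(w2p('wrist',f2w(a),p))
print(delta(f2w((-50,60,235)),0.0695))
E
```

```text
0.22640155647659274 [ 1.71720462 -0.16374981 -0.18097307] [662.61223602 158.25832484 261.65936616] [ 12.80888135 -75.4583335  261.65936616]
[250.41706277 185.45823435]
[247.13130523 189.01652199]
(array([-0.0674, -0.1347,  0.0356]), array([ 0.0015, -0.0105, -0.003 ]))
```

View pics/w43.png

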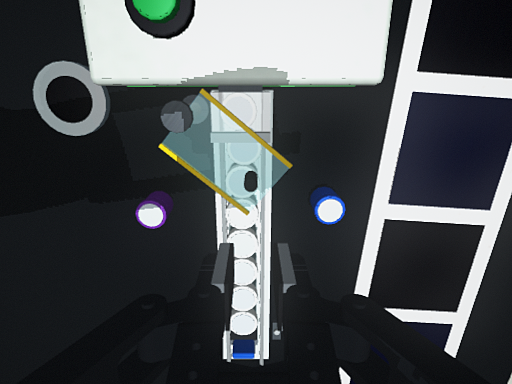

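Call:
send_rows([
  [[-0.018, -0.036, 0.01], [0, -0.005, 0], -1],
  [[-0.036, -0.072, 0.02], [0, -0.008, 0], -1],
  [[-0.052, -0.108, 0.03], [0, -0.008, 0], -1],
  [[-0.067, -0.133, 0.04], [0, -0.008, 0], -1],
  [[-0.067, -0.134, 0.05], [0, -0.008, 0], -1],
])

```text
clock: 33.93
eef_pos: [589.0, 292.7, 221.3]
tcp_rot: [-3.141, -0.004, 0.07]
contact_force: [-0.1, -0.9, -0.4]
opening: 0.001
```

Call:
send_rows([
  [[0, 0, 0], [0, 0, 0], -1],
  [[0, 0, 0], [0, 0, 0], -1],
  [[0, 0, 0], [0, 0, 0], -1],
  [[0, 0, 0], [0, 0, 0], -1],
  [[0, 0, 0], [0, 0, 0], -1],
])

```text
clock: 34.35
eef_pos: [590.0, 291.8, 222.1]
tcp_rot: [-3.14, -0.005, 0.068]
contact_force: [-0.2, 1.1, -0.3]
opening: -0.001
```

```bash
python3 - <<'E'
from h import *
s=status.sense();print(s['opening'],s['contact_force'],s['eef_pos'],w2f(s['eef_pos']))
im,p=snap('wrist','w44')
hsv=cv2.cvtColor(im,cv2.COLOR_BGR2HSV); m=(abs(hsv[...,0].astype(int)-65)<15)&(hsv[...,1]>120)&(hsv[...,2]>80)
m=cv2.morphologyEx(m.astype(np.uint8),cv2.MORPH_OPEN,np.ones((5,5)))
ys,xs=np.nonzero(m); print(xs.mean(),ys.mean(),xs.min(),xs.max(),ys.min(),ys.max(), w2f(p2w('wrist',(xs.mean(),ys.mean()),148,p)), w2p('wrist',f2w((-50,60,148)),p))
print(delta(f2w((-50,60,170)),0.0695))
E
```

```text
-0.0011521389970119533 [-0.23163241  1.07892854 -0.32812535] [590.03242747 291.83763164 222.09503977] [-50.31941862  62.83872922 222.09503977]
253.99434628975266 222.12508833922263 233 275 202 242 [-49.70521523  59.49174925 148.        ] [253.54552963 221.41564687]
(array([0.0002, 0.003 , 0.052 ]), array([-0.0012, -0.0047, -0.0012]))
```

View pics/w44.png

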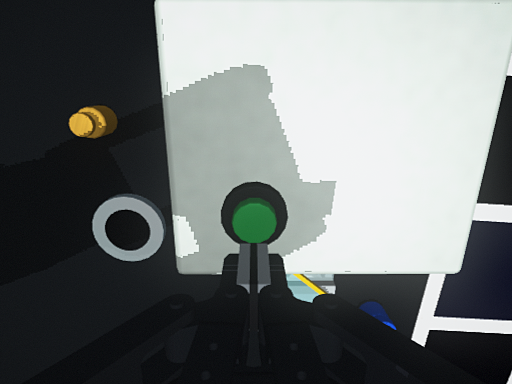

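Call:
send_rows([
  [[0, 0.003, 0.025], [0, 0, 0], -1],
  [[0, 0.003, 0.045], [0, 0, 0], -1],
  [[0, 0.003, 0.05], [0, 0, 0], -1],
  [[0, 0.003, 0.053], [0, 0, 0], -1],
  [[0, 0.003, 0.055], [0, 0, 0], -1],
])

```text
clock: 34.82
eef_pos: [590.2, 288.2, 167.9]
tcp_rot: [-3.142, -0.004, 0.068]
contact_force: [-7.6, -6.7, 19.6]
opening: -0.005
```

```bash
python3 - <<'E'
from h import *
s=status.sense();print(s['contact_force'],s['eef_pos'],s['wrist_torque'],s['qvel'].round(3))
snap('scene','s2',(300,170,140,130),5)
snap('wrist','w45')
E
```

```text
[-7.56557331 -6.71100686 19.57059794] [590.22777097 288.2490463  167.8595935 ] [-1.13610561  1.32392842  0.01028285] [ 0.003  0.001  0.003 -0.004 -0.01  -0.001]
```

View pics/s2.png

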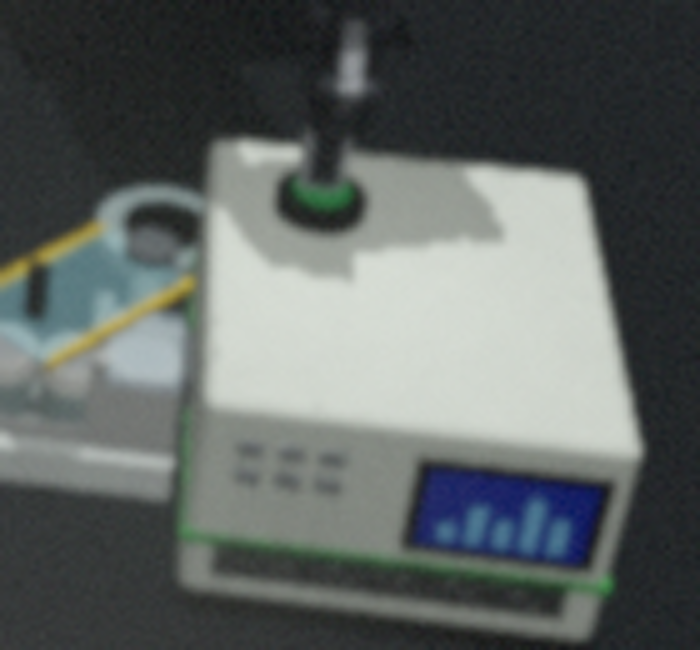

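View pics/w45.png

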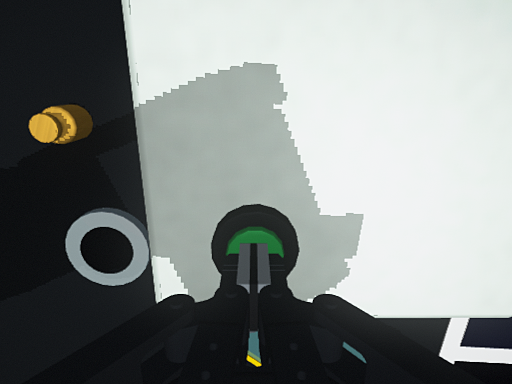

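Call:
send_rows([
  [[0, 0, 0.001], [0, 0, 0], -1],
  [[0, 0, 0.001], [0, 0, 0], -1],
  [[0, 0, 0.002], [0, 0, 0], -1],
  [[0, 0, 0.002], [0, 0, 0], -1],
  [[0, 0, 0.002], [0, 0, 0], -1],
])

```text
clock: 35.33
eef_pos: [591.1, 288.8, 168.0]
tcp_rot: [-3.14, -0.006, 0.068]
contact_force: [-3.7, -2.8, 10.9]
opening: -0.0
```

Call:
send_rows([
  [[0, 0, 0.002], [0, 0, 0], -1],
  [[0, 0, 0.004], [0, 0, 0], -1],
  [[0, 0, 0.005], [0, 0, 0], -1],
  [[0, 0, 0.005], [0, 0, 0], -1],
  [[0, 0, 0.005], [0, 0, 0], -1],
])

```text
clock: 35.75
eef_pos: [591.2, 288.9, 167.5]
tcp_rot: [-3.14, -0.008, 0.068]
contact_force: [-13.9, -6.7, 36.2]
opening: -0.0
```

```bash
python3 - <<'E'
from h import *
s=status.sense();print(s['contact_force'],s['eef_pos'],s['wrist_torque'],s['qvel'].round(3))
snap('scene','s3',(340,190,50,40),14)
E
```

```text
[-13.91461923  -6.70221506  36.17354977] [591.24913558 288.90711613 167.52609833] [-1.25991909  2.44811405 -0.00395927] [ 0.    -0.002  0.002 -0.    -0.001 -0.   ]
```

View pics/s3.png

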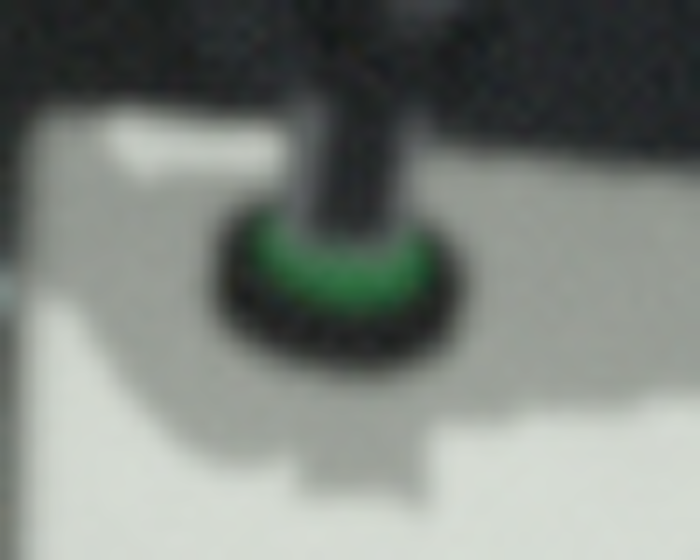

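Call:
send_rows([
  [[0, 0, -0.001], [0, 0, 0], -1],
  [[0, 0, -0.002], [0, 0, 0], -1],
  [[0, 0, -0.002], [0, 0, 0], -1],
  [[0, 0, -0.002], [0, 0, 0], -1],
  [[0, 0, -0.002], [0, 0, 0], -1],
])

```text
clock: 36.22
eef_pos: [591.8, 289.2, 169.7]
tcp_rot: [-3.139, -0.009, 0.068]
contact_force: [0.8, 0.0, 3.6]
opening: 0.0
```

Call:
send_rows([
  [[0, 0, -0.001], [0, 0, 0], -1],
  [[0, 0, -0.0015], [0, 0, 0], -1],
  [[0, 0, -0.0015], [0, 0, 0], -1],
  [[0, 0, -0.0015], [0, 0, 0], -1],
  [[0, 0, -0.0015], [0, 0, 0], -1],
])

```text
clock: 36.63
eef_pos: [591.9, 289.2, 171.1]
tcp_rot: [-3.139, -0.009, 0.068]
contact_force: [0.4, 0.4, 3.4]
opening: 0.003
```

Call:
send_rows([
  [[0, 0, -0.001], [0, 0, 0], -1],
  [[0, 0, -0.0015], [0, 0, 0], -1],
  [[0, 0, -0.0015], [0, 0, 0], -1],
  [[0, 0, -0.0015], [0, 0, 0], -1],
  [[0, 0, -0.0015], [0, 0, 0], -1],
])

```text
clock: 37.05
eef_pos: [591.8, 289.2, 172.5]
tcp_rot: [-3.139, -0.009, 0.068]
contact_force: [1.1, -0.4, 1.9]
opening: 0.001
```

Call:
send_rows([
  [[0, 0, -0.03], [0, 0, 0], -1],
  [[0, 0, -0.06], [0, 0, 0], -1],
  [[-0.03, 0, -0.09], [0, 0, 0], -1],
  [[-0.07, 0, -0.1], [0, 0, 0], -1],
  [[-0.11, 0, -0.11], [0, 0, 0], -1],
])

```text
clock: 37.47
eef_pos: [480.5, 281.3, 282.5]
tcp_rot: [-3.139, -0.01, 0.067]
contact_force: [-0.7, 1.2, -0.2]
opening: 0.001
```

Call:
send_rows([
  [[-0.04, 0, 0], [0, 0, 0], -1],
  [[-0.08, 0, 0], [0, 0, 0], -1],
  [[-0.11, 0, 0], [0, 0, 0], -1],
  [[-0.12, 0, 0], [0, 0, 0], -1],
  [[-0.12, 0, 0], [0, 0, 0], -1],
])

```text
clock: 37.88
eef_pos: [358.5, 272.7, 281.2]
tcp_rot: [-3.139, -0.009, 0.069]
contact_force: [-0.0, -0.3, 0.3]
opening: 0.003
```

```bash
python3 - <<'E'
from h import *
s=status.sense();print(s['contact_force'],s['eef_pos'],s['clock'])
snap('scene','s4',(90,160,350,140),2.2); snap('top','t5',(110,110,290,140),2.7)
E
```

```text
[-0.02226258 -0.34085358  0.25363337] [358.48425853 272.73776086 281.23184421] 37.8833
```

View pics/s4.png

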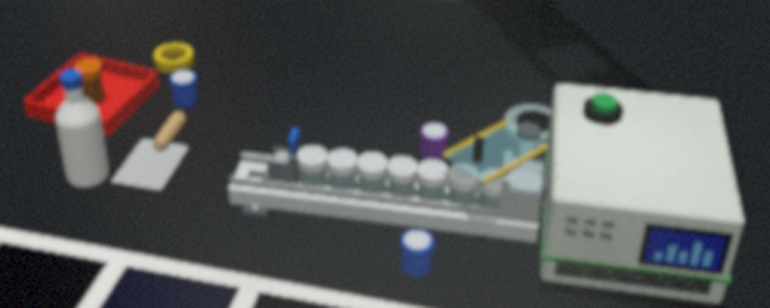

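View pics/t5.png

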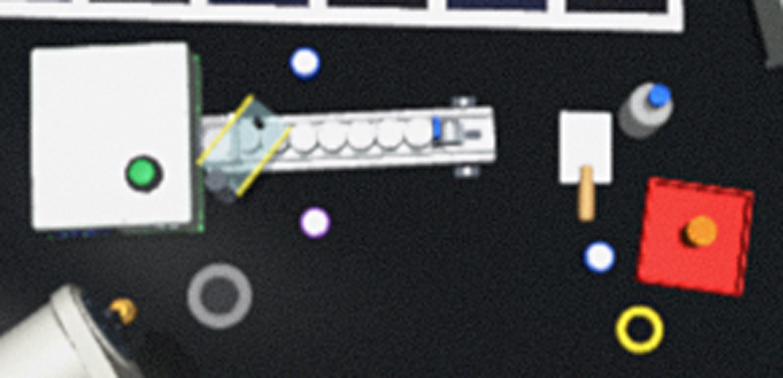

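```bash
python3 -c "
from rig import job; print(job.sign_off())"
```

```text
the job is handed in; nothing more can be done
None
```

The job is done and handed in, with the robot clock at about 38 s of the 210 s allowed.

- **Jam cleared:** I swung the guard against its open stop and stood the orange-capped pot upright in the red tray. The three queued pots ran up to the end stop.
- **Chute topped up:** All five white-capped spares were on the bench, and all five went in upright in front of the follower. I left the blue and purple look-alikes where they were.
- **Guard and button:** I swung the guard back until it met its stop, then pressed the green button and backed the arm away.

**Last checks:**
- The final top and scene pictures show the eight-pot line tight against the follower, part of it seen through the guard. The guard knob is at the same pixel as at the start, the tall pot is upright in the tray, no white-capped pot is left on the bench, and the other items look unmoved.
- The button stopped moving at 36 N, well above its 5 N spring, and pushed back at about 3.5 N as I backed off, so I take it as fully pressed. It bottomed about 2 mm of tool height earlier than I had worked out.
- The wrist and top cameras disagreed by about 2–3 mm on the feeder's position. I corrected for this and it affected no placing.
- The tool pressed with about 60 N when the guard met its open stop. That was the highest force I saw.

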